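Make up the pump overhaul and mounting kits

ROBOT

A 6-joint arm with a two-finger parallel gripper is mounted at the origin on the work surface. World frame = base frame: x ahead of the robot, y to its left, z up, the work surface at z = 0. Lengths are in m, angles in rad, forces in N, time in s.
With the tool pointing down it reaches from about 0.425 to 0.95 m from the base axis. Payload 3.5 kg.
Tool frame: the origin (TCP) lies between the finger pads; the fingertips stand 25 mm ahead of it and the grasp point (between the pads) lies 6 mm ahead of it (ctrl.finger_overhang is the distance from the TCP to the fingertips, in m); x points along the fingers, y is the direction in which the jaws open and shut, and the axes are right-handed (so a half turn about x gives the same grasp; the last joint's range is limited). The gripper opens to 85 mm and grips with 20 to 120 N. Pads are 22 mm wide; open, the fingers measure 114 mm over their backs; the gripper's body (76 mm by 85 mm) begins 54 mm behind the grasp point. The pads swing forward as they close: fully open they stand 13 mm farther back than shut.
Start: joints at [-1.464, 0.286, 1.577, -0, 1.279, -0.15], TCP at [0.171, -0.653, 0.256] pointing down, gripper open.
Joint ranges: [-2.77, 2.77], [-0.9, 2.22], [0.21, 2.48], [-1.53, 4.67], [0.24, 2.81], [-2.84, 2.84]. Speed limits (rad/s): [2.79, 2.79, 3.14, 3.14, 3.14, 3.14].

INTERFACE

Orientations are given as a unit quaternion [x, y, z, w].
In Python, from plant import ctrl gives the robot as it stands.
- The arm moves only by the tool play_rows, never from a script. Its argument "targets" is a list of rows, each an object with "delta_pos": the shift along the world's x, y, z normalised to -1 to 1, where 1 is 1000 mm, a list of three; "delta_rot": the turn, a rotation vector about the world's x, y, z normalised to -1 to 1, where 1 is pi rad, a list of three; "claw": the finger opening in mm, from 0 to 85.4. In form: [{"delta_pos": [tx, ty, tz], "delta_rot": [wx, wy, wz], "claw": claw}, ...]. A call has 1 to 20 rows; each row is the pose to reach, as a shift and turn from the pose measured when the call began, turning the shorter way round; what a row does not reach only later rows make up. A row lasts 1/12 s, in which the tool goes at most 41.7 mm and 7.16 degrees, less where a joint would pass 70% of its speed; a pose out of reach is approached as far as the arm can. A call with a number of a shift or a turn outside -1 to 1 is refused whole. A call with a gripper value outside its range is refused whole. The fingers move at their own pace and stop on an object; "newtons" is the grip in N (left out, the last holds). Time passes only in rows, so rows that repeat a pose let the fingers close. It gives the time, the measured TCP pose, the force and the opening at its end, in the units of the state.
- ctrl.get_state(): the state, without advancing time (a new reading comes with each control period).
- ctrl.read_camera(name): name is "side" or "top"; returns the picture (420x560x3 uint8, blue, green, red); there is no depth.
- ctrl.calibration(name): a dict with "fx", "fy", "cx", "cy" (pixels), "camera_from_world" (4x4, takes a point from world to camera coordinates). Camera axes: x right, y down, z forward; pixel columns grow to the right and rows downward; lengths in m; the calibration is good to about 2 mm. A picture is of the moment at which its call begins. calibration takes no time and is no camera call.
- ctrl.sign_off(): hands the job in, once; it reports no verdict.
The state is a dict: "time": time; "qpos": joint angles; "dq": joint speeds; "joint_efforts": joint torques, N m; "eef_pos": TCP position; "tcp_rot": TCP orientation; "contact_force": force on the tool from outside, world axes, zero at the start; "wrist_torque": the same for the moment, N m; "opening": opening from 0.0 (shut) to 1.0 (fully open).
Only numpy, scipy, OpenCV 4.12 (cv2) and the standard library are available. Lean on these libraries where they do the work, as an engineer would, in place of code of your own. Each camera call takes 0.05 s, during which the arm holds its last target. There are 200 camera calls.

TASK

Make up two kits, setting every part down without dropping it and leaving the ball bearing where it lies. In the tray with the cylinder block: lay the valve plate flat and centred on top of the block, and stand the piston upright on its shoe on the tray floor. In the empty tray: lay the trough-up foot rail on the floor and nest the trough-down rail with it, shifted sideways a little under half its width so that one flange of each sits in the other's trough and it rests level with ends flush, and stand the coupling half, jaws up, on the floor beside them.

Things in the scene. Friction and masses are not known exactly. Their poses are not given: they have to be found in the camera images.
- block_tray: fixed blue tray, 200 mm long (its y) by 130 mm wide (x), rim 12 mm high and 3 mm thick, floor 3 mm thick. Fixed in it stands a pump cylinder block: steel drum, 70 mm diameter, brass-coloured top with nine ports, centred at x = 0, y = -50 mm in the tray's frame, its top face 61 mm above the origin; the +y half of the floor is free. Origin: centre of the tray's underside
- empty_tray: blue sheet-metal tray, fixed, empty, 230 mm long (its y axis) by 140 mm wide (x), with a 12 mm high, 3 mm thick rim and a 3 mm thick floor. Origin: centre of its underside
- valve_plate: round flat steel valve plate lying on the bench, 66 mm in diameter, 9 mm thick, 20 mm bore and two kidney-shaped ports, 0.16 kg. Origin: centre of its underside, z up
- piston: pump piston standing upright on its slipper shoe: bronze shoe 30 mm in diameter at the foot, above it a steel piston 18 mm in diameter from 20 to 77 mm height, 80 mm high in all, 0.15 kg. Origin: centre of the shoe's underside, z up
- rail_up: steel foot rail, a plain U-channel 110 mm long (its x axis), 64 mm wide over the flanges (y), 34 mm high, web and flanges 4 mm thick (56 mm clear between the flanges), two bolt slots in the web, 0.42 kg. This one lies trough up: web on the bench, flanges upward. Origin: centre of its underside (the web's outer face), z up
- rail_down: steel foot rail, a plain U-channel 110 mm long (its x axis), 64 mm wide over the flanges (y), 34 mm high, web and flanges 4 mm thick (56 mm clear between the flanges), two bolt slots in the web, 0.42 kg. This one lies trough down: on its flange edges, web on top. Origin: centre of its underside, in the plane of the flange edges, z up
- coupling: half of an aluminium jaw coupling, a disc 54 mm in diameter and 24 mm high with three jaws on top (40 mm high in all, the jaws inside a 50 mm circle), standing jaws up, 0.24 kg. Origin: centre of its underside, z up
- bearing: ball bearing lying flat, 62 mm in diameter, 16 mm high, 30 mm bore, black seal between its bright races; loose, belongs to neither kit. Origin: centre of its underside
Things that resemble listed ones, but are neither listed nor needed, are in the scene too. What is shaped like the rail_up but purple is not meant.

How it is judged:
At the end, for the whole second after the job is handed in: Plate flat on the block, within 9 mm of centre in x and y; piston upright on that tray's floor. Other tray: trough-up rail flat; other rail sunk onto it (4 mm above its underside, under 11), level, parallel, 8-42 mm aside, ends within 15 mm; coupling upright on the floor. All at rest (x of valve_plate in the frame of block_tray between -0.009 and 0.009 m and y of valve_plate in the frame of block_tray between -0.059 and -0.041 m and z of valve_plate in the frame of block_tray between 0.058 and 0.065 m and angle between each of valve_plate, rail_up's own z axis and vertical below 0.08 rad and x of piston in the frame of block_tray between -0.062 and 0.062 m and y of piston in the frame of block_tray between -0.097 and 0.097 m and z of piston in the frame of block_tray between 0 and 0.008 m and angle between each of piston, coupling's own z axis and vertical below 0.1 rad and x of coupling in the frame of empty_tray between -0.05 and 0.05 m and y of coupling in the frame of empty_tray between -0.095 and 0.095 m and z of coupling in the frame of empty_tray between 0 and 0.008 m and x of rail_up in the frame of empty_tray between -0.045 and 0.045 m and y of rail_up in the frame of empty_tray between -0.09 and 0.09 m and z of rail_up in the frame of empty_tray between 0 and 0.008 m and x of rail_down in the frame of empty_tray between -0.045 and 0.045 m and y of rail_down in the frame of empty_tray between -0.09 and 0.09 m and z of rail_down in the frame of empty_tray between 0.003 and 0.013 m and angle between rail_down's own z axis and vertical below 0.11 rad and x of rail_down in the frame of rail_up between -0.015 and 0.015 m and z of rail_down in the frame of rail_up between 0 and 0.011 m and angle between the x axis of rail_down and the x axis of rail_up, either way round below 0.16 rad and (y of rail_down in the frame of rail_up between 0.008 and 0.042 m or y of rail_down in the frame of rail_up between -0.042 and -0.008 m) and linear speed of each of valve_plate, piston, rail_up, rail_down, coupling below 0.02 m/s); the robot touches nothing.
It fails at once if a part is dropped: out of the fingers and falling at over 0.6 m/s (a drop of about 18 mm) ((linear speed of valve_plate above 0.6 m/s and contact force between the fingers and valve_plate below 0.05 N) or (linear speed of piston above 0.6 m/s and contact force between the fingers and piston below 0.05 N) or (linear speed of rail_up above 0.6 m/s and contact force between the fingers and rail_up below 0.05 N) or (linear speed of rail_down above 0.6 m/s and contact force between the fingers and rail_down below 0.05 N) or (linear speed of coupling above 0.6 m/s and contact force between the fingers and coupling below 0.05 N)).
It fails at once if the bearing, not part of either kit, is shifted by more than 20 mm (distance of bearing from where it was at the start of the episode above 0.02 m).
It also fails if it takes over 112 s, if anything falls off the work surface, if the arm or the gripper's body presses on something with over 40 N, if the wrist force passes 120 N, or if a joint passes its speed limit or range.

## Working session

There is one attempt and no reset: what is moved stays moved. The work goes in short steps, Python scripts to look and compute and a tool call to move; the robot and the scene stay as the last step left them, time stands still between calls to the robot, and variables do not carry over. Pictures are saved under pics/ and viewed, about 12 in all and at most 16, crops included, and the job is handed in when it is done.

Besides the shell and the picture viewer there is one more tool, called after "Emit:" as a command line: name --argument value ..., lists and objects as JSON in quotes. play_rows: Moves the arm, as the interface text tells. Its arguments: {"type":"object","properties":{"targets":{"type":"array"},"newtons":{"type":"number"}},"required":["targets"]}

```bash
mkdir -p pics; ls; python3 - <<'E'
from plant import ctrl
import cv2, numpy as np
for n in ("top","side"):
    cv2.imwrite(f"pics/{n}0.png",ctrl.read_camera(n)); c=ctrl.calibration(n); print(n,c["fx"],c["fy"],c["cx"],c["cy"]); print(np.round(c["camera_from_world"],4).tolist())
print(ctrl.get_state())
E
```

```text
pics
top 404.96025589982435 404.96025589982435 279.915159486318 218.96179549650162
[[0.0405, -0.9992, -0.0061, -0.0852], [-0.9749, -0.0382, -0.2192, 0.4862], [0.2188, 0.0148, -0.9757, 1.2811], [0.0, 0.0, 0.0, 1.0]]
side 451.33185508562684 451.33185508562684 278.9625435117051 209.38122448764062
[[-0.9704, -0.2414, -0.0036, 0.4567], [-0.1665, 0.6799, -0.7141, 0.1769], [0.1749, -0.6924, -0.7, 1.0976], [0.0, 0.0, 0.0, 1.0]]
{'time': 0.1, 'qpos': array([-1.46397534e+00,  2.87106603e-01,  1.57803365e+00, -2.71941608e-05,
        1.27863016e+00, -1.50003744e-01]), 'dq': array([ 0.00020471, -0.00288982, -0.00441105, -0.00081695,  0.00127906,
       -0.00140503]), 'joint_efforts': array([ 1.22827034e-03, -4.07296264e+01, -2.93699723e+01, -9.34174295e-05,
        3.39931641e-03, -1.95709662e-07]), 'eef_pos': array([ 0.17141848, -0.65230339,  0.25506411]), 'tcp_rot': array([ 0.70129144,  0.09132459, -0.70127659,  0.08978464]), 'contact_force': array([0.10776259, 0.16147059, 0.06512604]), 'wrist_torque': array([-0.00391722, -0.04757205,  0.03541813]), 'opening': 1.000261888729588}
```

View pics/top0.png

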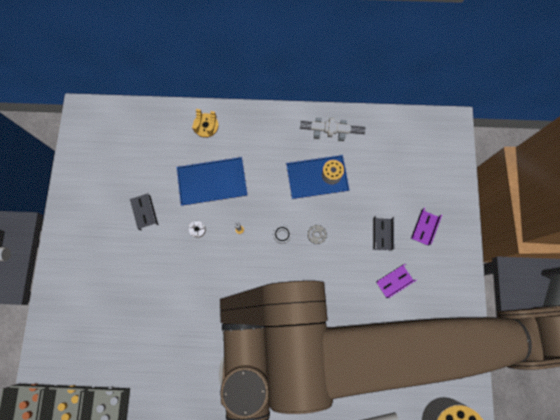

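View pics/side0.png

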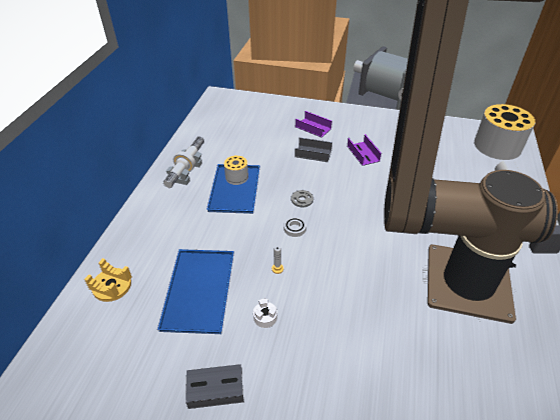

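```bash
cat > h.py <<'E'
import cv2, numpy as np
from scipy.optimize import minimize
from plant import ctrl
S=6
def proj(cal,P):
    P=np.atleast_2d(P); c=np.c_[P,np.ones(len(P))]@np.array(cal["camera_from_world"]).T
    return np.c_[cal["fx"]*c[:,0]/c[:,2]+cal["cx"],cal["fy"]*c[:,1]/c[:,2]+cal["cy"]]
def back(cal,uv,z):
    M=np.array(cal["camera_from_world"]);R,t=M[:3,:3],M[:3,3];o=-R.T@t
    d=R.T@np.array([(uv[0]-cal["cx"])/cal["fx"],(uv[1]-cal["cy"])/cal["fy"],1]);return o+d*(z-o[2])/d[2]
def circ(r,z):
    a=np.linspace(0,2*np.pi,24,endpoint=False);return np.c_[r*np.cos(a),r*np.sin(a),0*a+z]
def box(l,w,z0,z1): return np.array([[sx*l/2,sy*w/2,z] for sx in(-1,1) for sy in(-1,1) for z in(z0,z1)])
M={"valve_plate":np.r_[circ(.033,0),circ(.033,.009)],"bearing":np.r_[circ(.031,0),circ(.031,.016)],
"piston":np.r_[circ(.015,0),circ(.015,.008),circ(.009,.078)],"coupling":np.r_[circ(.027,0),circ(.027,.024),circ(.025,.04)],
"rail_up":box(.110,.064,0,.034),"rail_down":box(.110,.064,0,.034),"block_tray":box(.13,.2,0,.012),"empty_tray":box(.14,.23,0,.012)}
def place(n,p,z=0):
    c,s=np.cos(p[2]),np.sin(p[2]);q=M[n]@np.array([[c,-s,0],[s,c,0],[0,0,1]]).T;return q+[p[0],p[1],z]
def hull(cal,P,o,w):
    m=np.zeros((w*S,w*S),np.uint8);u=((proj(cal,P)-o+.5)*S*16).astype(np.int32)
    cv2.fillConvexPoly(m,cv2.convexHull(u),255,shift=4);return m
def seg(im,uv,w,blue,th=22):
    o=np.round(np.array(uv)-w/2).astype(int)
    hsv=cv2.cvtColor(im,cv2.COLOR_BGR2HSV)
    if blue: m=((abs(hsv[...,0].astype(int)-112)<14)&(hsv[...,1]>130)).astype(np.uint8)*255
    else: m=(np.abs(im.astype(int)-cv2.medianBlur(im,61)).max(2)>th).astype(np.uint8)*255
    r=np.zeros((w,w),np.uint8);y0,x0=max(o[1],0),max(o[0],0);t=m[y0:o[1]+w,x0:o[0]+w];r[y0-o[1]:y0-o[1]+t.shape[0],x0-o[0]:x0-o[0]+t.shape[1]]=t
    n,l,st,ce=cv2.connectedComponentsWithStats(r)
    k=max(range(1,n),key=lambda i:st[i,4]/(8+np.hypot(*(ce[i]-w/2))))
    b=cv2.resize(((l==k)*255).astype(np.uint8),None,fx=S,fy=S,interpolation=cv2.INTER_LINEAR)>127
    cs,_=cv2.findContours(b.astype(np.uint8),cv2.RETR_EXTERNAL,cv2.CHAIN_APPROX_NONE)
    g=np.zeros_like(b,np.uint8);cv2.fillConvexPoly(g,cv2.convexHull(np.vstack(cs)),255)
    return o,g
def fit(n,views,p0,z=0):
    """views: list of (cal,o,mask)"""
    def cost(p):
        s=0
        for cal,o,g in views:
            h=hull(cal,place(n,p,z),o,g.shape[0]//S);s+=1-(h&g>0).sum()/((h|g)>0).sum()
        return s
    best=None
    for yaw in p0[2]:
        r=minimize(cost,[p0[0],p0[1],yaw],method="Nelder-Mead",options=dict(initial_simplex=np.array([p0[0],p0[1],yaw])+np.array([[0,0,0],[.012,0,0],[0,.012,0],[0,0,.2]]),xatol=2e-4,fatol=1e-4))
        if best is None or r.fun<best.fun: best=r
    return best
E
cat > m.py <<'E'
from h import *
T=cv2.imread("pics/top0.png");Sd=cv2.imread("pics/side0.png");ct,cs=ctrl.calibration("top"),ctrl.calibration("side")
sd={"rail_down":(144,212,60,(214,385),90),"coupling":(197,229,36,(265,311),50),"piston":(239,229,30,(278,260),44),"bearing":(282,234,34,(295,227),44),
"valve_plate":(317,234,34,(302,198),40),"rail_up":(383,233,60,(313,150),60),"empty_tray":(212,181,90,(197,291),110),"block_tray":(318,177,84,(234,187),90)}
tiles=[]
for n,(u,v,w,uvs,ws) in sd.items():
    bl="tray" in n; p=back(ct,(u,v),.01)
    V=[]
    for im,cal,c,ww in((T,ct,(u,v),w),(Sd,cs,uvs,ws)):
        o,g=seg(im,c,ww,bl);V.append((cal,o,g))
    yaws=[0] if M[n].shape[0]>8 else np.arange(-1.4,1.6,.4) if not bl else [-.2,.2]
    r=fit(n,V,(p[0],p[1],yaws)); q=r.x
    rs=[fit(n,[x],(q[0],q[1],[q[2]])).x for x in V]
    print(n,np.round(q,4),round(r.fun,3),[np.round(x-q,3).tolist() for x in rs])
    for (cal,o,g),im in zip(V,(T,Sd)):
        ww=g.shape[0]//S;pad=cv2.copyMakeBorder(im,60,60,60,60,cv2.BORDER_CONSTANT)[o[1]+60:o[1]+60+ww,o[0]+60:o[0]+60+ww]
        big=cv2.resize(pad,None,fx=S,fy=S,interpolation=cv2.INTER_CUBIC)
        for m,col in((g,(0,255,255)),(hull(cal,place(n,q),o,ww),(0,0,255))):
            cc,_=cv2.findContours(m,cv2.RETR_EXTERNAL,cv2.CHAIN_APPROX_NONE);cv2.drawContours(big,cc,-1,col,2)
        tiles.append(cv2.resize(big,(200,200),interpolation=cv2.INTER_AREA))
cv2.imwrite("pics/tiles0.png",np.vstack([np.hstack(tiles[i:i+4]) for i in range(0,12,4)]))
cv2.imwrite("pics/tiles1.png",np.hstack(tiles[12:16]))
E
python3 m.py
```

```text
rail_down [0.5046 0.3986 0.3429] 0.138 [[-0.0, -0.0, 0.0], [-0.001, -0.001, 0.0]]
coupling [0.4515 0.2127 0.2089] 0.124 [[0.001, 0.0, -0.012], [-0.001, -0.0, 0.068]]
piston [0.4581 0.0708 0.1577] 0.203 [[-0.0, -0.0, -0.028], [-0.001, 0.001, 0.267]]
bearing [ 0.4457 -0.0724  0.0321] 0.23 [[0.0, 0.0, 0.0], [0.0, 0.0, 0.0]]
valve_plate [ 0.4524 -0.1916 -0.0222] 0.125 [[0.0, 0.001, -0.063], [-0.002, -0.001, 0.156]]
rail_up [ 0.4621 -0.4125 -0.021 ] 0.149 [[0.0, 0.0, 0.011], [-0.002, -0.001, -0.055]]
empty_tray [0.6268 0.1769 0.1981] 0.06 [[0.001, 0.003, 0.008], [-0.0, -0.001, -0.002]]
block_tray [ 0.6562 -0.191   0.1871] 0.072 [[0.002, 0.002, 0.014], [-0.001, -0.001, 0.0]]
```

View pics/tiles0.png

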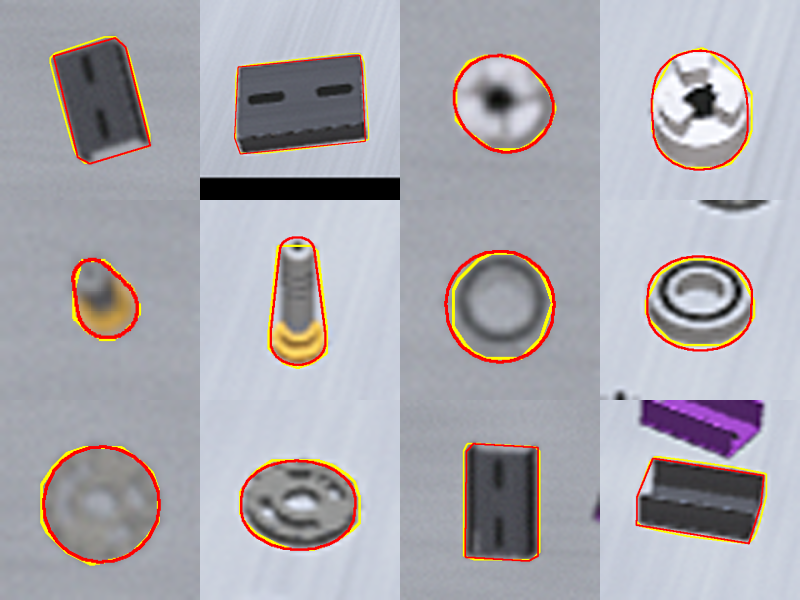

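View pics/tiles1.png

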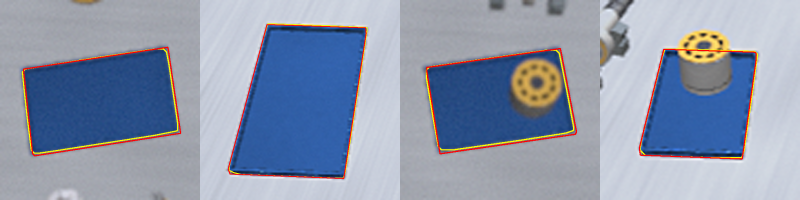

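```bash
cat > g.py <<'E'
import sys, numpy as np
from scipy.spatial.transform import Rotation as R
from plant import ctrl
def go(x,y,z,yaw):
    """tool down, jaw axis along world direction (cos yaw, sin yaw) up to sign; prints shift (x1000mm) and turn (xpi)"""
    s=ctrl.get_state(); r=R.from_quat(s["tcp_rot"]); out=[]
    for k in (0,1):
        a=yaw+k*np.pi; X=np.array([0,0,-1.]); Y=np.array([np.cos(a),np.sin(a),0]); m=R.from_matrix(np.c_[X,Y,np.cross(X,Y)])
        out.append((m*r.inv()).as_rotvec()/np.pi)
    w=min(out,key=np.linalg.norm)
    print("dpos",np.round(np.array([x,y,z])-s["eef_pos"],4).tolist(),"drot",np.round(w,4).tolist(),"rows",int(np.ceil(np.linalg.norm(w)*180/7.16)))
def st():
    s=ctrl.get_state(); m=R.from_quat(s["tcp_rot"]).as_matrix(); y=m[:,1]
    print("t",round(s["time"],2),"pos",np.round(s["eef_pos"],4),"x",np.round(m[:,0],3),"jawyaw",round(np.arctan2(y[1],y[0]),3),"q1,q6",np.round(s["qpos"][[0,5]],2),"F",np.round(s["contact_force"],1),"T",np.round(s["wrist_torque"],2),"op",round(s["opening"],3))
E
python3 - <<'E'
from g import *
print([d for d in dir(ctrl) if d[0]!='_'],ctrl.finger_overhang)
st(); go(.4621,-.4125,.12,-.021+np.pi/2)
from h import *
ct,cs=ctrl.calibration("top"),ctrl.calibration("side")
# block top check: yellow disc
for f,cal,c,w in(("top",ct,(333,169),40),("side",cs,(236,163),44)):
    im=cv2.imread(f"pics/{f}0.png");h=cv2.cvtColor(im,cv2.COLOR_BGR2HSV);m=((abs(h[...,0].astype(int)-22)<9)&(h[...,1]>110)).astype(np.uint8)
    q=np.zeros_like(m);q[c[1]-20:c[1]+20,c[0]-20:c[0]+20]=m[c[1]-20:c[1]+20,c[0]-20:c[0]+20]
    e=cv2.fitEllipse(cv2.convexHull(np.argwhere(q)[:,::-1].astype(np.float32)));print(f,e,back(cal,e[0],.061))
p=(.6562,-.191,.1871);print("block pred",p[0]+.05*np.sin(p[2]),p[1]-.05*np.cos(p[2]))
E
```

```text
['Unreachable', 'calibration', 'finger_overhang', 'get_state', 'read_camera', 'sign_off'] 0.025
t 0.1 pos [ 0.1714 -0.6523  0.2551] x [-0.     0.002 -1.   ] jawyaw -1.314 q1,q6 [-1.46 -0.15] F [0.1 0.2 0.1] T [-0.   -0.05  0.04] op 1.0
dpos [0.2907, 0.2398, -0.1351] drot [-0.0007, 0.0, -0.0884] rows 3
top ((332.9806213378906, 169.63064575195312), (18.882369995117188, 20.09131622314453), 82.66397857666016) [ 0.66467556 -0.23753606  0.061     ]
side ((235.19581604003906, 162.62693786621094), (14.632938385009766, 22.659299850463867), 85.39923858642578) [ 0.66281356 -0.23719844  0.061     ]
block pred 0.6655005146267623 -0.2401273897910054
```

Emit:
play_rows --targets '[{"delta_pos": [0.29,0.24,-0.135],"delta_rot": [-0.0007,0,-0.0884],"claw": 85},{"delta_pos": [0.29,0.24,-0.135],"delta_rot": [-0.0007,0,-0.0884],"claw": 85},{"delta_pos": [0.29,0.24,-0.135],"delta_rot": [-0.0007,0,-0.0884],"claw": 85},{"delta_pos": [0.29,0.24,-0.135],"delta_rot": [-0.0007,0,-0.0884],"claw": 85},{"delta_pos": [0.29,0.24,-0.135],"delta_rot": [-0.0007,0,-0.0884],"claw": 85},{"delta_pos": [0.29,0.24,-0.135],"delta_rot": [-0.0007,0,-0.0884],"claw": 85},{"delta_pos": [0.29,0.24,-0.135],"delta_rot": [-0.0007,0,-0.0884],"claw": 85},{"delta_pos": [0.29,0.24,-0.135],"delta_rot": [-0.0007,0,-0.0884],"claw": 85},{"delta_pos": [0.29,0.24,-0.135],"delta_rot": [-0.0007,0,-0.0884],"claw": 85},{"delta_pos": [0.29,0.24,-0.135],"delta_rot": [-0.0007,0,-0.0884],"claw": 85},{"delta_pos": [0.29,0.24,-0.135],"delta_rot": [-0.0007,0,-0.0884],"claw": 85},{"delta_pos": [0.29,0.24,-0.135],"delta_rot": [-0.0007,0,-0.0884],"claw": 85}]'

```text
time: 1.1
eef_pos: [0.4618, -0.4106, 0.1187]
tcp_rot: [-0.706, 0.006, 0.708, 0.007]
contact_force: [0.1, 0.0, 0.5]
opening: 0.997
```

```bash
python3 - <<'E'
from g import *; import cv2
st(); go(.4621,-.4125,.035,-.021+np.pi/2)
a=ctrl.read_camera("top")[190:290,310:460];b=ctrl.read_camera("side")[60:180,240:400]
cv2.imwrite("pics/c1.png",np.hstack([cv2.resize(a,(400,300),interpolation=3),cv2.resize(b,(400,300),interpolation=3)]))
E
```

```text
t 1.1 pos [ 0.4618 -0.4106  0.1187] x [-0.002  0.002 -1.   ] jawyaw -1.589 q1,q6 [-0.89  0.7 ] F [0.1 0.  0.5] T [-0.03  0.01 -0.02] op 0.997
dpos [0.0003, -0.0019, -0.0837] drot [-0.0006, -0.0006, -0.001] rows 1
```

View pics/c1.png

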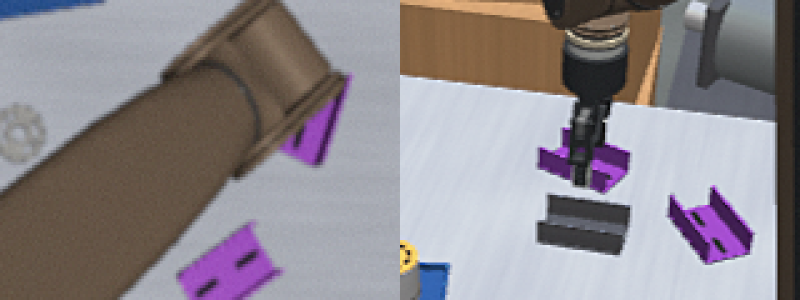

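Emit:
play_rows --targets '[{"delta_pos": [0.0,-0.002,-0.04],"delta_rot": [0,0,0],"claw": 85},{"delta_pos": [0.0,-0.002,-0.07],"delta_rot": [0,0,0],"claw": 85},{"delta_pos": [0.0,-0.002,-0.086],"delta_rot": [0,0,0],"claw": 85},{"delta_pos": [0.0,-0.002,-0.086],"delta_rot": [0,0,0],"claw": 85},{"delta_pos": [0.0,-0.002,-0.086],"delta_rot": [0,0,0],"claw": 85},{"delta_pos": [0.0,-0.002,-0.086],"delta_rot": [0,0,0],"claw": 55},{"delta_pos": [0.0,-0.002,-0.086],"delta_rot": [0,0,0],"claw": 55},{"delta_pos": [0.0,-0.002,-0.086],"delta_rot": [0,0,0],"claw": 55},{"delta_pos": [0.0,-0.002,-0.086],"delta_rot": [0,0,0],"claw": 55},{"delta_pos": [0.0,-0.002,-0.086],"delta_rot": [0,0,0],"claw": 55},{"delta_pos": [0.0,-0.002,-0.086],"delta_rot": [0,0,0],"claw": 55}]' --newtons 50

```text
time: 2.12
eef_pos: [0.4621, -0.4164, 0.0372]
tcp_rot: [0.708, -0.009, -0.706, -0.006]
contact_force: [-0.4, 0.8, 6.8]
opening: 0.737
```

```bash
python3 - <<'E'
from g import *; import cv2
st()
b=ctrl.read_camera("side")[80:180,250:390]
cv2.imwrite("pics/c2.png",cv2.resize(b,(700,500),interpolation=3))
E
```

```text
t 2.12 pos [ 0.4621 -0.4164  0.0372] x [ 0.002 -0.004 -1.   ] jawyaw -1.592 q1,q6 [-0.9  0.7] F [-0.4  0.8  6.8] T [ 0.39  0.23 -0.07] op 0.737
```

View pics/c2.png

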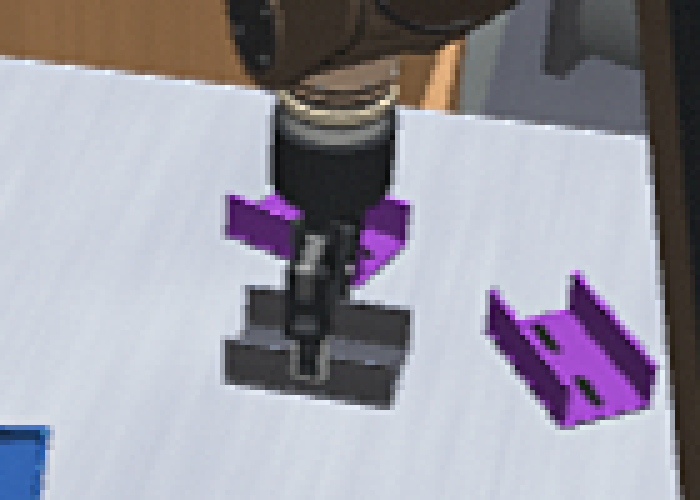

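Emit:
play_rows --targets '[{"delta_pos": [0,0,0.02],"delta_rot": [0,0,0],"claw": 55},{"delta_pos": [0,0,0.05],"delta_rot": [0,0,0],"claw": 55},{"delta_pos": [0,0,0.09],"delta_rot": [0,0,0],"claw": 55},{"delta_pos": [0.012,0.036,0.1],"delta_rot": [0,0,0.01],"claw": 55},{"delta_pos": [0.024,0.073,0.1],"delta_rot": [0,0,0.02],"claw": 55},{"delta_pos": [0.036,0.11,0.1],"delta_rot": [0,0,0.03],"claw": 55},{"delta_pos": [0.048,0.147,0.1],"delta_rot": [0,0,0.04],"claw": 55},{"delta_pos": [0.06,0.184,0.1],"delta_rot": [0,0,0.05],"claw": 55},{"delta_pos": [0.072,0.221,0.1],"delta_rot": [0,0,0.06],"claw": 55},{"delta_pos": [0.084,0.258,0.1],"delta_rot": [0,0,0.07],"claw": 55},{"delta_pos": [0.096,0.295,0.1],"delta_rot": [0,0,0.07],"claw": 55},{"delta_pos": [0.108,0.332,0.1],"delta_rot": [0,0,0.07],"claw": 55},{"delta_pos": [0.12,0.369,0.1],"delta_rot": [0,0,0.07],"claw": 55},{"delta_pos": [0.132,0.406,0.1],"delta_rot": [0,0,0.07],"claw": 55},{"delta_pos": [0.144,0.443,0.1],"delta_rot": [0,0,0.07],"claw": 55},{"delta_pos": [0.156,0.48,0.1],"delta_rot": [0,0,0.07],"claw": 55},{"delta_pos": [0.168,0.517,0.1],"delta_rot": [0,0,0.07],"claw": 55},{"delta_pos": [0.1755,0.5394,0.1],"delta_rot": [0,0,0.07],"claw": 55},{"delta_pos": [0.1755,0.5394,0.1],"delta_rot": [0,0,0.07],"claw": 55},{"delta_pos": [0.1755,0.5394,0.1],"delta_rot": [0,0,0.07],"claw": 55}]'

```text
time: 3.83
eef_pos: [0.637, 0.1244, 0.1364]
tcp_rot: [0.704, 0.07, -0.703, 0.073]
contact_force: [0.1, -0.4, -3.6]
opening: 0.733
```

```bash
python3 - <<'E'
from g import *; import cv2
st(); go(.6376,.1230,.0412,-1.373)
b=ctrl.read_camera("side")[200:340,130:310]
cv2.imwrite("pics/c3.png",cv2.resize(b,(720,560),interpolation=3))
E
```

```text
t 3.83 pos [0.637  0.1244 0.1364] x [ 0.002 -0.004 -1.   ] jawyaw -1.369 q1,q6 [0.04 1.41] F [ 0.1 -0.4 -3.6] T [-0.03  0.1   0.04] op 0.733
dpos [0.0006, -0.0014, -0.0952] drot [0.0012, 0.0006, -0.0012] rows 1
```

View pics/c3.png

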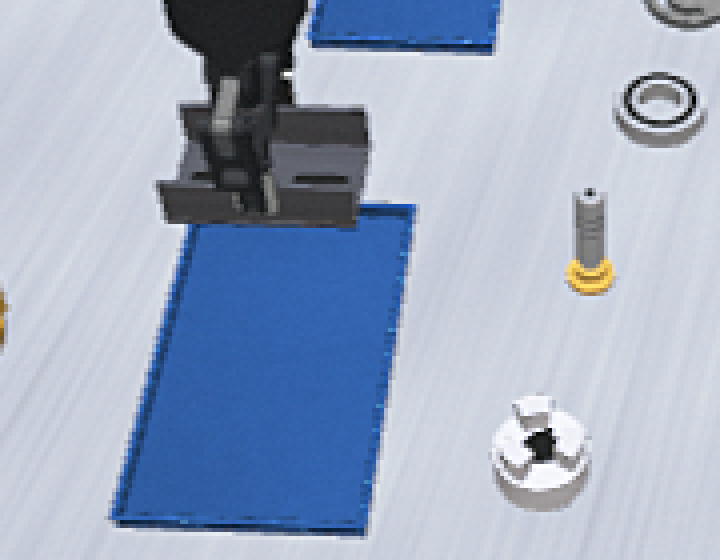

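Emit:
play_rows --targets '[{"delta_pos": [0.0006,-0.0014,-0.03],"delta_rot": [0.001,0,-0.001],"claw": 55},{"delta_pos": [0.0006,-0.0014,-0.06],"delta_rot": [0.001,0,-0.001],"claw": 55},{"delta_pos": [0.0006,-0.0014,-0.08],"delta_rot": [0.001,0,-0.001],"claw": 55},{"delta_pos": [0.0006,-0.0014,-0.09],"delta_rot": [0.001,0,-0.001],"claw": 55},{"delta_pos": [0.0006,-0.0014,-0.0955],"delta_rot": [0.001,0,-0.001],"claw": 55},{"delta_pos": [0.0006,-0.0014,-0.0965],"delta_rot": [0.001,0,-0.001],"claw": 55},{"delta_pos": [0.0006,-0.0014,-0.0965],"delta_rot": [0.001,0,-0.001],"claw": 55},{"delta_pos": [0.0006,-0.0014,-0.0965],"delta_rot": [0.001,0,-0.001],"claw": 55}]'

```text
time: 4.55
eef_pos: [0.6383, 0.1211, 0.0409]
tcp_rot: [0.705, 0.069, -0.702, 0.07]
contact_force: [0.3, 0.3, -4.5]
opening: 0.734
```

```bash
python3 -c "
from g import *
st()"
```

```text
t 4.55 pos [0.6383 0.1211 0.0409] x [ 0.004 -0.001 -1.   ] jawyaw -1.375 q1,q6 [0.03 1.41] F [ 0.3  0.3 -4.5] T [-0.02 -0.02 -0.07] op 0.734
```

Emit:
play_rows --targets '[{"delta_pos": [0,0,-0.001],"delta_rot": [0,0,0],"claw": 55},{"delta_pos": [0,0,-0.0015],"delta_rot": [0,0,0],"claw": 55},{"delta_pos": [0,0,-0.002],"delta_rot": [0,0,0],"claw": 55},{"delta_pos": [0,0,-0.002],"delta_rot": [0,0,0],"claw": 55}]'

```text
time: 4.88
eef_pos: [0.639, 0.1209, 0.0402]
tcp_rot: [0.706, 0.069, -0.702, 0.07]
contact_force: [-1.8, -2.1, 1.0]
opening: 0.736
```

```bash
python3 -c "
from g import *
st()"
```

```text
t 4.88 pos [0.639  0.1209 0.0402] x [ 0.005 -0.001 -1.   ] jawyaw -1.375 q1,q6 [0.03 1.41] F [-1.8 -2.1  1. ] T [-0.13  0.29 -0.05] op 0.736
```

Emit:
play_rows --targets '[{"delta_pos": [0,0,0],"delta_rot": [0,0,0],"claw": 74},{"delta_pos": [0,0,0],"delta_rot": [0,0,0],"claw": 80},{"delta_pos": [0,0,0],"delta_rot": [0,0,0],"claw": 80},{"delta_pos": [0,0,0],"delta_rot": [0,0,0],"claw": 80},{"delta_pos": [0,0,0.02],"delta_rot": [0,0,0],"claw": 80},{"delta_pos": [0,0,0.05],"delta_rot": [0,0,0],"claw": 85},{"delta_pos": [0,0,0.08],"delta_rot": [0,0,0],"claw": 85},{"delta_pos": [-0.134,0.278,0.08],"delta_rot": [0,0,0.047],"claw": 85},{"delta_pos": [-0.134,0.278,0.08],"delta_rot": [0,0,0.047],"claw": 85},{"delta_pos": [-0.134,0.278,0.08],"delta_rot": [0,0,0.047],"claw": 85},{"delta_pos": [-0.134,0.278,0.08],"delta_rot": [0,0,0.047],"claw": 85},{"delta_pos": [-0.134,0.278,0.08],"delta_rot": [0,0,0.047],"claw": 85},{"delta_pos": [-0.134,0.278,0.08],"delta_rot": [0,0,0.047],"claw": 85},{"delta_pos": [-0.134,0.278,0.08],"delta_rot": [0,0,0.047],"claw": 85},{"delta_pos": [-0.134,0.278,0.08],"delta_rot": [0,0,0.047],"claw": 85},{"delta_pos": [-0.134,0.278,0.08],"delta_rot": [0,0,0.047],"claw": 85},{"delta_pos": [-0.134,0.278,0.08],"delta_rot": [0,0,0.047],"claw": 85}]'

```text
time: 6.3
eef_pos: [0.5044, 0.3998, 0.1202]
tcp_rot: [0.698, 0.121, -0.695, 0.122]
contact_force: [0.2, -0.6, 0.8]
opening: 0.992
```

```bash
cat > r.py <<'E'
from h import *
def look(n,z,p0,tag,yaws,uvt=None,th=22):
    c=proj; V=[]; ims=[]
    for nm in ("side","top"):
        im=ctrl.read_camera(nm); cv2.imwrite(f"pics/{tag}_{nm}.png",im); cal=ctrl.calibration(nm)
    return
E
python3 - <<'E'
from g import *; from h import *
st(); go(.5046,.3986,.035,.343-np.pi/2)
T=ctrl.read_camera("top");cv2.imwrite("pics/t4.png",T);S_=ctrl.read_camera("side");cv2.imwrite("pics/s4.png",S_)
# rail_up pose in tray: dark pixels within blue
ct,cs=ctrl.calibration("top"),ctrl.calibration("side")
V=[]
for im,cal in((T,ct),(S_,cs)):
    c=proj(cal,[.638,.121,.02])[0];w=70;o=np.round(c-w/2).astype(int);h=cv2.cvtColor(im,cv2.COLOR_BGR2HSV)
    m=((h[...,1]<100)&(h[...,2]<120)).astype(np.uint8)[o[1]:o[1]+w,o[0]:o[0]+w]
    n,l,stt,ce=cv2.connectedComponentsWithStats(m);k=1+np.argmax(stt[1:,4])
    b=cv2.resize(((l==k)*255).astype(np.uint8),None,fx=S,fy=S)>127
    cc,_=cv2.findContours(b.astype(np.uint8),cv2.RETR_EXTERNAL,cv2.CHAIN_APPROX_NONE);g=np.zeros_like(b,np.uint8);cv2.fillConvexPoly(g,cv2.convexHull(np.vstack(cc)),255);V.append((cal,o,g))
for v in (V,V[:1],V[1:]):
    r=fit("rail_up",v,(.638,.121,[.198]),.003);print(np.round(r.x,4),round(r.fun,3))
E
```

```text
t 6.3 pos [0.5044 0.3998 0.1202] x [ 0.006 -0.001 -1.   ] jawyaw -1.225 q1,q6 [0.51 1.74] F [ 0.2 -0.6  0.8] T [-0.01 -0.01  0.02] op 0.992
dpos [0.0002, -0.0012, -0.0852] drot [0.0002, 0.0018, -0.001] rows 1
[0.6397 0.1223 0.1885] 0.674
[0.6384 0.1219 0.1905] 0.069
[0.6571 0.1356 0.1823] 0.594
```

```bash
python3 - <<'E'
import cv2,numpy as np
a=cv2.imread("pics/t4.png")[130:250,110:270];b=cv2.imread("pics/s4.png")[230:420,130:310]
cv2.imwrite("pics/c4.png",np.hstack([cv2.resize(a,(400,300),interpolation=3),cv2.resize(b,(380,400),interpolation=3)[:300]*1]) if 0 else np.hstack([cv2.copyMakeBorder(cv2.resize(a,(400,300),interpolation=3),0,100,0,0,0),cv2.resize(b,(380,400),interpolation=3)]))
E
```

```text
(no output)
```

View pics/c4.png

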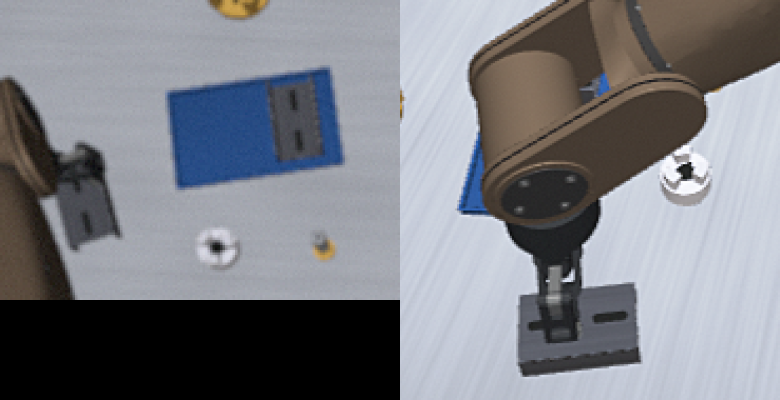

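Emit:
play_rows --targets '[{"delta_pos": [0.0,-0.001,-0.04],"delta_rot": [0,0.002,-0.001],"claw": 85},{"delta_pos": [0.0,-0.001,-0.07],"delta_rot": [0,0.002,-0.001],"claw": 85},{"delta_pos": [0.0,-0.001,-0.083],"delta_rot": [0,0.002,-0.001],"claw": 85},{"delta_pos": [0.0,-0.001,-0.083],"delta_rot": [0,0.002,-0.001],"claw": 85},{"delta_pos": [0.0,-0.001,-0.083],"delta_rot": [0,0.002,-0.001],"claw": 85},{"delta_pos": [0.0,-0.001,-0.083],"delta_rot": [0,0.002,-0.001],"claw": 70},{"delta_pos": [0.0,-0.001,-0.083],"delta_rot": [0,0.002,-0.001],"claw": 55},{"delta_pos": [0.0,-0.001,-0.083],"delta_rot": [0,0.002,-0.001],"claw": 55},{"delta_pos": [0.0,-0.001,-0.083],"delta_rot": [0,0.002,-0.001],"claw": 55},{"delta_pos": [0.0,-0.001,-0.083],"delta_rot": [0,0.002,-0.001],"claw": 55},{"delta_pos": [0.0,-0.001,-0.083],"delta_rot": [0,0.002,-0.001],"claw": 55},{"delta_pos": [0.0,-0.001,-0.083],"delta_rot": [0,0.002,-0.001],"claw": 55}]'

```text
time: 7.4
eef_pos: [0.5075, 0.3982, 0.0404]
tcp_rot: [0.698, 0.12, -0.695, 0.119]
contact_force: [-0.1, -1.5, 6.2]
opening: 0.737
```

```bash
python3 - <<'E'
from g import *
st()
p=np.array([.6384,.1219]);y=.19;d=.029;t=p+d*np.array([-np.sin(y),np.cos(y)]);print(t);go(t[0],t[1],.15,y-np.pi/2)
E
```

```text
t 7.4 pos [0.5075 0.3982 0.0404] x [ 0.004  0.002 -1.   ] jawyaw -1.231 q1,q6 [0.51 1.74] F [-0.1 -1.5  6.2] T [0.08 0.1  0.02] op 0.737
[0.63292309 0.15037812]
dpos [0.1254, -0.2478, 0.1096] drot [-0.0005, 0.0014, -0.0477] rows 2
```

Emit:
play_rows --targets '[{"delta_pos": [0,0,0.02],"delta_rot": [0,0,0],"claw": 55},{"delta_pos": [0,0,0.05],"delta_rot": [0,0,0],"claw": 55},{"delta_pos": [0,0,0.08],"delta_rot": [0,0,0],"claw": 55},{"delta_pos": [0.015,-0.03,0.1],"delta_rot": [0,0,-0.02],"claw": 55},{"delta_pos": [0.032,-0.063,0.11],"delta_rot": [0,0,-0.04],"claw": 55},{"delta_pos": [0.049,-0.096,0.11],"delta_rot": [0,0,-0.048],"claw": 55},{"delta_pos": [0.066,-0.13,0.11],"delta_rot": [0,0,-0.048],"claw": 55},{"delta_pos": [0.083,-0.163,0.11],"delta_rot": [0,0,-0.048],"claw": 55},{"delta_pos": [0.1,-0.196,0.11],"delta_rot": [0,0,-0.048],"claw": 55},{"delta_pos": [0.115,-0.225,0.11],"delta_rot": [0,0,-0.048],"claw": 55},{"delta_pos": [0.127,-0.248,0.11],"delta_rot": [0,0.001,-0.048],"claw": 55},{"delta_pos": [0.127,-0.248,0.11],"delta_rot": [0,0.001,-0.048],"claw": 55},{"delta_pos": [0.127,-0.248,0.08],"delta_rot": [0,0.001,-0.048],"claw": 55},{"delta_pos": [0.127,-0.248,0.06],"delta_rot": [0,0.001,-0.048],"claw": 55},{"delta_pos": [0.127,-0.248,0.06],"delta_rot": [0,0.001,-0.048],"claw": 55},{"delta_pos": [0.127,-0.248,0.06],"delta_rot": [0,0.001,-0.048],"claw": 55}]'

```text
time: 8.73
eef_pos: [0.6324, 0.1504, 0.098]
tcp_rot: [-0.702, -0.067, 0.705, -0.066]
contact_force: [0.2, -0.1, -3.9]
opening: 0.733
```

```bash
python3 - <<'E'
from g import *; import cv2
st(); go(.6349,.1504,.0474,.19-np.pi/2)
b=ctrl.read_camera("side")[190:340,140:300]; a=ctrl.read_camera("top")[130:230,180:290]
cv2.imwrite("pics/c5.png",np.hstack([cv2.resize(b,(480,450),interpolation=3),cv2.resize(a,(320,450),interpolation=3)]))
E
```

```text
t 8.73 pos [0.6324 0.1504 0.098 ] x [-0.004  0.001 -1.   ] jawyaw -1.381 q1,q6 [0.08 1.46] F [ 0.2 -0.1 -3.9] T [-0.02 -0.    0.  ] op 0.733
dpos [0.0025, 0.0, -0.0506] drot [-0.0004, -0.0014, 0.0002] rows 1
```

View pics/c5.png

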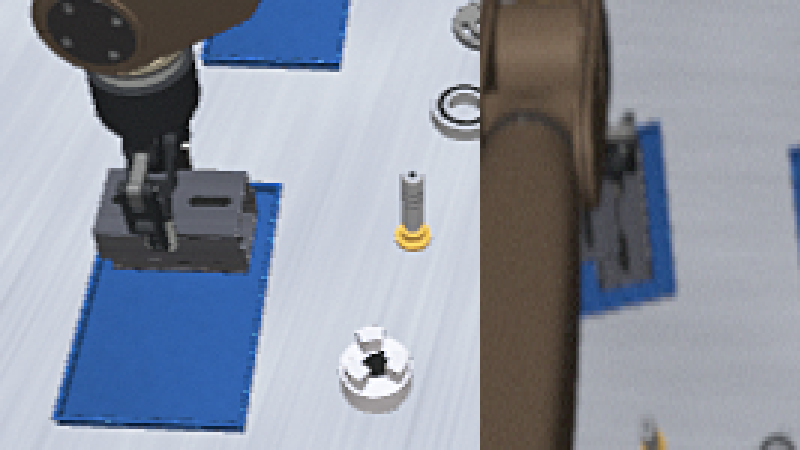

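Emit:
play_rows --targets '[{"delta_pos": [0.002,0,-0.015],"delta_rot": [0,-0.001,0],"claw": 55},{"delta_pos": [0.002,0,-0.025],"delta_rot": [0,-0.001,0],"claw": 55},{"delta_pos": [0.002,0,-0.035],"delta_rot": [0,-0.001,0],"claw": 55},{"delta_pos": [0.002,0,-0.042],"delta_rot": [0,-0.001,0],"claw": 55},{"delta_pos": [0.002,0,-0.047],"delta_rot": [0,-0.001,0],"claw": 55},{"delta_pos": [0.002,0,-0.049],"delta_rot": [0,-0.001,0],"claw": 55},{"delta_pos": [0.002,0,-0.05],"delta_rot": [0,-0.001,0],"claw": 55},{"delta_pos": [0.002,0,-0.051],"delta_rot": [0,-0.001,0],"claw": 55},{"delta_pos": [0.002,0,-0.051],"delta_rot": [0,-0.001,0],"claw": 55},{"delta_pos": [0.002,0,-0.051],"delta_rot": [0,-0.001,0],"claw": 55}]'

```text
time: 9.67
eef_pos: [0.6374, 0.1507, 0.051]
tcp_rot: [0.706, 0.067, -0.701, 0.067]
contact_force: [-0.3, 0.2, -4.4]
opening: 0.734
```

```bash
python3 -c "
from g import *
st()"
```

```text
t 9.67 pos [0.6374 0.1507 0.051 ] x [ 0.007  0.002 -1.   ] jawyaw -1.381 q1,q6 [0.08 1.46] F [-0.3  0.2 -4.4] T [ 0.06 -0.01 -0.01] op 0.734
```

Emit:
play_rows --targets '[{"delta_pos": [-0.002,0,-0.002],"delta_rot": [0,0.002,0],"claw": 55},{"delta_pos": [-0.002,0,-0.003],"delta_rot": [0,0.002,0],"claw": 55},{"delta_pos": [-0.002,0,-0.004],"delta_rot": [0,0.002,0],"claw": 55},{"delta_pos": [-0.002,0,-0.005],"delta_rot": [0,0.002,0],"claw": 55},{"delta_pos": [-0.002,0,-0.005],"delta_rot": [0,0.002,0],"claw": 55},{"delta_pos": [-0.002,0,-0.005],"delta_rot": [0,0.002,0],"claw": 55}]'

```text
time: 10.17
eef_pos: [0.6354, 0.1507, 0.0474]
tcp_rot: [0.704, 0.067, -0.704, 0.066]
contact_force: [-5.2, -1.2, 5.3]
opening: 0.727
```

```bash
python3 -c "
from g import *
st()"
```

```text
t 10.17 pos [0.6354 0.1507 0.0474] x [ 0.     0.001 -1.   ] jawyaw -1.381 q1,q6 [0.08 1.46] F [-5.2 -1.2  5.3] T [-0.15  0.74 -0.03] op 0.727
```

Emit:
play_rows --targets '[{"delta_pos": [0,0,0],"delta_rot": [0,0,0],"claw": 68},{"delta_pos": [0,0,0],"delta_rot": [0,0,0],"claw": 73},{"delta_pos": [0,0,0],"delta_rot": [0,0,0],"claw": 73},{"delta_pos": [0,0,0.002],"delta_rot": [0,0,0],"claw": 73},{"delta_pos": [0,0,0.015],"delta_rot": [0,0,0],"claw": 73},{"delta_pos": [0,0,0.04],"delta_rot": [0,0,0],"claw": 73},{"delta_pos": [0,0,0.07],"delta_rot": [0,0,0.04],"claw": 85},{"delta_pos": [-0.184,0.062,0.07],"delta_rot": [0,0,0.5026],"claw": 85},{"delta_pos": [-0.184,0.062,0.07],"delta_rot": [0,0,0.5026],"claw": 85},{"delta_pos": [-0.184,0.062,0.07],"delta_rot": [0,0,0.5026],"claw": 85},{"delta_pos": [-0.184,0.062,0.07],"delta_rot": [0,0,0.5026],"claw": 85},{"delta_pos": [-0.184,0.062,0.07],"delta_rot": [0,0,0.5026],"claw": 85},{"delta_pos": [-0.184,0.062,0.07],"delta_rot": [0,0,0.5026],"claw": 85},{"delta_pos": [-0.184,0.062,0.07],"delta_rot": [0,0,0.5026],"claw": 85},{"delta_pos": [-0.184,0.062,0.07],"delta_rot": [0,0,0.5026],"claw": 85},{"delta_pos": [-0.184,0.062,0.07],"delta_rot": [0,0,0.5026],"claw": 85},{"delta_pos": [-0.184,0.062,0.07],"delta_rot": [0,0,0.5026],"claw": 85},{"delta_pos": [-0.184,0.062,0.07],"delta_rot": [0,0,0.5026],"claw": 85},{"delta_pos": [-0.184,0.062,0.07],"delta_rot": [0,0,0.5026],"claw": 85},{"delta_pos": [-0.184,0.062,0.07],"delta_rot": [0,0,0.5026],"claw": 85}]'

```text
time: 11.83
eef_pos: [0.4519, 0.2128, 0.1185]
tcp_rot: [0.448, 0.547, -0.448, 0.547]
contact_force: [-0.8, 0.0, -0.3]
opening: 0.994
```

```bash
python3 - <<'E'
from g import *; import cv2
st(); go(.4515,.2127,.03,.198)
b=ctrl.read_camera("side")[200:350,140:310]; a=ctrl.read_camera("top")[140:250,170:290]
cv2.imwrite("pics/c6.png",np.hstack([cv2.resize(b,(450,420),interpolation=3),cv2.resize(a,(350,420),interpolation=3)]))
E
```

```text
t 11.83 pos [0.4519 0.2128 0.1185] x [ 0.     0.001 -1.   ] jawyaw 0.199 q1,q6 [0.24 0.04] F [-0.8  0.  -0.3] T [-0.01 -0.02  0.03] op 0.994
dpos [-0.0004, -0.0001, -0.0885] drot [-0.0002, 0.0001, -0.0004] rows 1
```

View pics/c6.png

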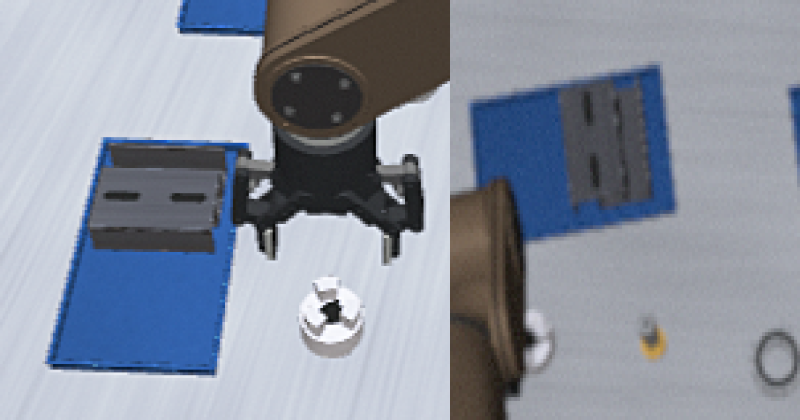

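Emit:
play_rows --targets '[{"delta_pos": [0,0,-0.04],"delta_rot": [0,0,0],"claw": 85},{"delta_pos": [0,0,-0.07],"delta_rot": [0,0,0],"claw": 85},{"delta_pos": [0,0,-0.088],"delta_rot": [0,0,0],"claw": 85},{"delta_pos": [0,0,-0.088],"delta_rot": [0,0,0],"claw": 85},{"delta_pos": [0,0,-0.088],"delta_rot": [0,0,0],"claw": 85},{"delta_pos": [0,0,-0.088],"delta_rot": [0,0,0],"claw": 66},{"delta_pos": [0,0,-0.088],"delta_rot": [0,0,0],"claw": 45},{"delta_pos": [0,0,-0.088],"delta_rot": [0,0,0],"claw": 45},{"delta_pos": [0,0,-0.088],"delta_rot": [0,0,0],"claw": 45},{"delta_pos": [0,0,-0.088],"delta_rot": [0,0,0],"claw": 45},{"delta_pos": [0,0,-0.088],"delta_rot": [0,0,0],"claw": 45},{"delta_pos": [0,0,-0.088],"delta_rot": [0,0,0],"claw": 45}]'

```text
time: 12.93
eef_pos: [0.4534, 0.2133, 0.0325]
tcp_rot: [0.45, 0.546, -0.448, 0.547]
contact_force: [-1.1, -0.4, 5.0]
opening: 0.61
```

```bash
python3 - <<'E'
from g import *
st()
p=np.array([.6268,.1769]);y=.198;t=p+.062*np.array([-np.sin(y),np.cos(y)]);print(t);go(t[0],t[1],.15,y)
E
```

```text
t 12.93 pos [0.4534 0.2133 0.0325] x [ 0.003  0.001 -1.   ] jawyaw 0.195 q1,q6 [0.24 0.04] F [-1.1 -0.4  5. ] T [-0.04  0.14  0.01] op 0.61
[0.61460405 0.23768864]
dpos [0.1612, 0.0244, 0.1175] drot [-0.0004, 0.0011, 0.0008] rows 1
```

Emit:
play_rows --targets '[{"delta_pos": [0,0,0.02],"delta_rot": [0,0,0],"claw": 45},{"delta_pos": [0,0,0.05],"delta_rot": [0,0,0],"claw": 45},{"delta_pos": [0,0,0.08],"delta_rot": [0,0,0],"claw": 45},{"delta_pos": [0.035,0.005,0.08],"delta_rot": [0,0,0],"claw": 45},{"delta_pos": [0.07,0.01,0.08],"delta_rot": [0,0,0],"claw": 45},{"delta_pos": [0.105,0.016,0.08],"delta_rot": [0,0,0],"claw": 45},{"delta_pos": [0.14,0.022,0.08],"delta_rot": [0,0,0],"claw": 45},{"delta_pos": [0.161,0.0244,0.07],"delta_rot": [0,0.001,0.001],"claw": 45},{"delta_pos": [0.161,0.0244,0.05],"delta_rot": [0,0.001,0.001],"claw": 45},{"delta_pos": [0.161,0.0244,0.03],"delta_rot": [0,0.001,0.001],"claw": 45},{"delta_pos": [0.161,0.0244,0.018],"delta_rot": [0,0.001,0.001],"claw": 45},{"delta_pos": [0.161,0.0244,0.01],"delta_rot": [0,0.001,0.001],"claw": 45},{"delta_pos": [0.161,0.0244,0.01],"delta_rot": [0,0.001,0.001],"claw": 45},{"delta_pos": [0.161,0.0244,0.01],"delta_rot": [0,0.001,0.001],"claw": 45}]'

```text
time: 14.1
eef_pos: [0.6141, 0.2377, 0.0427]
tcp_rot: [0.448, 0.547, -0.448, 0.547]
contact_force: [-0.1, 1.0, -1.5]
opening: 0.61
```

```bash
python3 -c "
from g import *
st();go(.6146,.2377,.0355,.198)"
```

```text
t 14.1 pos [0.6141 0.2377 0.0427] x [-0.     0.001 -1.   ] jawyaw 0.199 q1,q6 [0.22 0.02] F [-0.1  1.  -1.5] T [-0.04  0.01 -0.01] op 0.61
dpos [0.0005, -0.0, -0.0072] drot [-0.0004, -0.0, -0.0002] rows 1
```

Emit:
play_rows --targets '[{"delta_pos": [0,0,-0.003],"delta_rot": [0,0,0],"claw": 45},{"delta_pos": [0,0,-0.005],"delta_rot": [0,0,0],"claw": 45},{"delta_pos": [0,0,-0.007],"delta_rot": [0,0,0],"claw": 45},{"delta_pos": [0,0,-0.008],"delta_rot": [0,0,0],"claw": 45},{"delta_pos": [0,0,-0.0085],"delta_rot": [0,0,0],"claw": 45},{"delta_pos": [0,0,-0.009],"delta_rot": [0,0,0],"claw": 45},{"delta_pos": [0,0,-0.009],"delta_rot": [0,0,0],"claw": 45}]'

```text
time: 14.68
eef_pos: [0.6146, 0.2378, 0.0357]
tcp_rot: [0.448, 0.547, -0.448, 0.547]
contact_force: [-5.0, -1.9, 6.2]
opening: 0.609
```

```bash
python3 -c "
from g import *
st();go(.4581,.0708,.15,.187)"
```

```text
t 14.68 pos [0.6146 0.2378 0.0357] x [ 0.     0.001 -1.   ] jawyaw 0.199 q1,q6 [0.22 0.02] F [-5.  -1.9  6.2] T [-0.15  0.56 -0.03] op 0.609
dpos [-0.1565, -0.167, 0.1143] drot [-0.0004, 0.0001, -0.0038] rows 1
```

Emit:
play_rows --targets '[{"delta_pos": [0,0,0],"delta_rot": [0,0,0],"claw": 60},{"delta_pos": [0,0,0],"delta_rot": [0,0,0],"claw": 68},{"delta_pos": [0,0,0],"delta_rot": [0,0,0],"claw": 68},{"delta_pos": [0,0,0.002],"delta_rot": [0,0,0],"claw": 68},{"delta_pos": [0,0,0.015],"delta_rot": [0,0,0],"claw": 68},{"delta_pos": [0,0,0.05],"delta_rot": [0,0,0],"claw": 68},{"delta_pos": [0,0,0.085],"delta_rot": [0,0,0],"claw": 68},{"delta_pos": [0,0,0.115],"delta_rot": [0,0,0],"claw": 68},{"delta_pos": [-0.1565,-0.167,0.115],"delta_rot": [0,0,-0.004],"claw": 68},{"delta_pos": [-0.1565,-0.167,0.115],"delta_rot": [0,0,-0.004],"claw": 68},{"delta_pos": [-0.1565,-0.167,0.115],"delta_rot": [0,0,-0.004],"claw": 68},{"delta_pos": [-0.1565,-0.167,0.115],"delta_rot": [0,0,-0.004],"claw": 68},{"delta_pos": [-0.1565,-0.167,0.115],"delta_rot": [0,0,-0.004],"claw": 68},{"delta_pos": [-0.1565,-0.167,0.115],"delta_rot": [0,0,-0.004],"claw": 68},{"delta_pos": [-0.1565,-0.167,0.115],"delta_rot": [0,0,-0.004],"claw": 68},{"delta_pos": [-0.1565,-0.167,0.115],"delta_rot": [0,0,-0.004],"claw": 68},{"delta_pos": [-0.1565,-0.167,0.115],"delta_rot": [0,0,-0.004],"claw": 68}]'

```text
time: 16.1
eef_pos: [0.459, 0.071, 0.1518]
tcp_rot: [0.452, 0.544, -0.45, 0.545]
contact_force: [-0.1, -0.4, 1.5]
opening: 0.797
```

```bash
python3 - <<'E'
from g import *; import cv2
st(); go(.4581,.0708,.055,.187)
b=ctrl.read_camera("side")[190:350,150:330]; a=ctrl.read_camera("top"); cv2.imwrite("pics/t7.png",a); a=a[140:250,170:290]
cv2.imwrite("pics/c7.png",np.hstack([cv2.resize(b,(450,400),interpolation=3),cv2.resize(a,(350,400),interpolation=3)]))
E
```

```text
t 16.1 pos [0.459  0.071  0.1518] x [ 0.003  0.001 -1.   ] jawyaw 0.186 q1,q6 [-0.07 -0.25] F [-0.1 -0.4  1.5] T [ 0.03 -0.03 -0.05] op 0.797
dpos [-0.0009, -0.0002, -0.0968] drot [-0.0004, 0.0009, 0.0003] rows 1
```

View pics/c7.png

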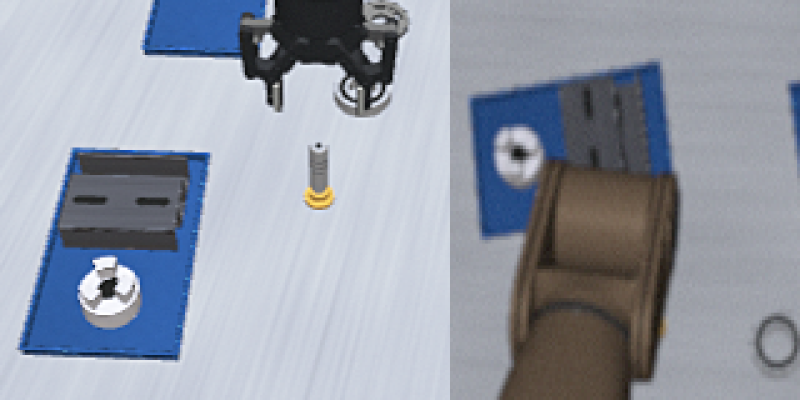

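Emit:
play_rows --targets '[{"delta_pos": [-0.001,0,-0.035],"delta_rot": [0,0.001,0],"claw": 68},{"delta_pos": [-0.001,0,-0.07],"delta_rot": [0,0.001,0],"claw": 68},{"delta_pos": [-0.001,0,-0.097],"delta_rot": [0,0.001,0],"claw": 68},{"delta_pos": [-0.001,0,-0.097],"delta_rot": [0,0.001,0],"claw": 50},{"delta_pos": [-0.001,0,-0.097],"delta_rot": [0,0.001,0],"claw": 40},{"delta_pos": [-0.001,0,-0.097],"delta_rot": [0,0.001,0],"claw": 30},{"delta_pos": [-0.001,0,-0.097],"delta_rot": [0,0.001,0],"claw": 22},{"delta_pos": [-0.001,0,-0.097],"delta_rot": [0,0.001,0],"claw": 22},{"delta_pos": [-0.001,0,-0.097],"delta_rot": [0,0.001,0],"claw": 10},{"delta_pos": [-0.001,0,-0.097],"delta_rot": [0,0.001,0],"claw": 10},{"delta_pos": [-0.001,0,-0.097],"delta_rot": [0,0.001,0],"claw": 10},{"delta_pos": [-0.001,0,-0.097],"delta_rot": [0,0.001,0],"claw": 10},{"delta_pos": [-0.001,0,-0.097],"delta_rot": [0,0.001,0],"claw": 10},{"delta_pos": [-0.001,0,-0.097],"delta_rot": [0,0.001,0],"claw": 10}]' --newtons 40

```text
time: 17.37
eef_pos: [0.4599, 0.0714, 0.0564]
tcp_rot: [0.452, 0.544, -0.45, 0.545]
contact_force: [-0.6, 0.6, 6.5]
opening: 0.196
```

```bash
python3 - <<'E'
from g import *
st()
p=np.array([.6562,-.191]);y=.187;t=p+.048*np.array([-np.sin(y),np.cos(y)]);print(t);go(t[0],t[1],.15,y)
E
```

```text
t 17.37 pos [0.4599 0.0714 0.0564] x [ 0.003  0.001 -1.   ] jawyaw 0.187 q1,q6 [-0.07 -0.25] F [-0.6  0.6  6.5] T [0.16 0.05 0.01] op 0.196
[ 0.64727622 -0.14383681]
dpos [0.1874, -0.2152, 0.0936] drot [-0.0004, 0.0009, 0.0] rows 1
```

Emit:
play_rows --targets '[{"delta_pos": [0,0,0.02],"delta_rot": [0,0,0],"claw": 10},{"delta_pos": [0,0,0.05],"delta_rot": [0,0,0],"claw": 10},{"delta_pos": [0,0,0.08],"delta_rot": [0,0,0],"claw": 10},{"delta_pos": [0.023,-0.027,0.08],"delta_rot": [0,0,0],"claw": 10},{"delta_pos": [0.046,-0.054,0.08],"delta_rot": [0,0,0],"claw": 10},{"delta_pos": [0.07,-0.081,0.08],"delta_rot": [0,0,0],"claw": 10},{"delta_pos": [0.094,-0.108,0.08],"delta_rot": [0,0,0],"claw": 10},{"delta_pos": [0.117,-0.135,0.08],"delta_rot": [0,0,0],"claw": 10},{"delta_pos": [0.141,-0.162,0.08],"delta_rot": [0,0,0],"claw": 10},{"delta_pos": [0.165,-0.19,0.08],"delta_rot": [0,0.001,0],"claw": 10},{"delta_pos": [0.187,-0.215,0.08],"delta_rot": [0,0.001,0],"claw": 10},{"delta_pos": [0.187,-0.215,0.07],"delta_rot": [0,0.001,0],"claw": 10},{"delta_pos": [0.187,-0.215,0.05],"delta_rot": [0,0.001,0],"claw": 10},{"delta_pos": [0.187,-0.215,0.03],"delta_rot": [0,0.001,0],"claw": 10},{"delta_pos": [0.187,-0.215,0.018],"delta_rot": [0,0.001,0],"claw": 10},{"delta_pos": [0.187,-0.215,0.012],"delta_rot": [0,0.001,0],"claw": 10},{"delta_pos": [0.187,-0.215,0.012],"delta_rot": [0,0.001,0],"claw": 10},{"delta_pos": [0.187,-0.215,0.012],"delta_rot": [0,0.001,0],"claw": 10}]'

```text
time: 18.87
eef_pos: [0.6469, -0.1434, 0.0685]
tcp_rot: [0.451, 0.545, -0.451, 0.544]
contact_force: [0.9, -0.9, -1.3]
opening: 0.202
```

```bash
python3 -c "
from g import *
st();go(.6473,-.1438,.0594,.187)"
```

```text
t 18.87 pos [ 0.6469 -0.1434  0.0685] x [-0.001  0.001 -1.   ] jawyaw 0.187 q1,q6 [-0.37 -0.56] F [ 0.9 -0.9 -1.3] T [-0.02 -0.01  0.04] op 0.202
dpos [0.0004, -0.0004, -0.0091] drot [-0.0004, -0.0002, -0.0001] rows 1
```

Emit:
play_rows --targets '[{"delta_pos": [0,0,-0.004],"delta_rot": [0,0,0],"claw": 10},{"delta_pos": [0,0,-0.007],"delta_rot": [0,0,0],"claw": 10},{"delta_pos": [0,0,-0.0085],"delta_rot": [0,0,0],"claw": 10},{"delta_pos": [0,0,-0.0095],"delta_rot": [0,0,0],"claw": 10},{"delta_pos": [0,0,-0.01],"delta_rot": [0,0,0],"claw": 10},{"delta_pos": [0,0,-0.0105],"delta_rot": [0,0,0],"claw": 10},{"delta_pos": [0,0,-0.0105],"delta_rot": [0,0,0],"claw": 10}]'

```text
time: 19.45
eef_pos: [0.6472, -0.1434, 0.0595]
tcp_rot: [0.451, 0.545, -0.451, 0.544]
contact_force: [-3.3, 0.9, 4.9]
opening: 0.196
```

```bash
python3 -c "
from g import *
st();go(.4524,-.1916,.15,.187)"
```

```text
t 19.45 pos [ 0.6472 -0.1434  0.0595] x [-0.     0.001 -1.   ] jawyaw 0.187 q1,q6 [-0.37 -0.56] F [-3.3  0.9  4.9] T [ 0.23  0.52 -0.02] op 0.196
dpos [-0.1948, -0.0482, 0.0905] drot [-0.0004, -0.0001, -0.0001] rows 1
```

Emit:
play_rows --targets '[{"delta_pos": [0,0,0],"delta_rot": [0,0,0],"claw": 24},{"delta_pos": [0,0,0],"delta_rot": [0,0,0],"claw": 32},{"delta_pos": [0,0,0],"delta_rot": [0,0,0],"claw": 45},{"delta_pos": [0,0,0],"delta_rot": [0,0,0],"claw": 45},{"delta_pos": [0,0,0.02],"delta_rot": [0,0,0],"claw": 45},{"delta_pos": [0,0,0.05],"delta_rot": [0,0,0],"claw": 45},{"delta_pos": [0,0,0.09],"delta_rot": [0,0,0],"claw": 45},{"delta_pos": [0,0,0.09],"delta_rot": [0,0,0],"claw": 60},{"delta_pos": [-0.195,-0.048,0.09],"delta_rot": [0,0,0],"claw": 85},{"delta_pos": [-0.195,-0.048,0.09],"delta_rot": [0,0,0],"claw": 85},{"delta_pos": [-0.195,-0.048,0.09],"delta_rot": [0,0,0],"claw": 85},{"delta_pos": [-0.195,-0.048,0.09],"delta_rot": [0,0,0],"claw": 85},{"delta_pos": [-0.195,-0.048,0.09],"delta_rot": [0,0,0],"claw": 85},{"delta_pos": [-0.195,-0.048,0.05],"delta_rot": [0,0,0],"claw": 85},{"delta_pos": [-0.195,-0.048,0.01],"delta_rot": [0,0,0],"claw": 78},{"delta_pos": [-0.195,-0.048,0.01],"delta_rot": [0,0,0],"claw": 78},{"delta_pos": [-0.195,-0.048,0.01],"delta_rot": [0,0,0],"claw": 78},{"delta_pos": [-0.195,-0.048,0.01],"delta_rot": [0,0,0],"claw": 78}]'

```text
time: 20.95
eef_pos: [0.4532, -0.192, 0.0707]
tcp_rot: [0.451, 0.544, -0.451, 0.545]
contact_force: [0.2, 0.7, 0.6]
opening: 0.914
```

```bash
python3 - <<'E'
from g import *; import cv2
st(); go(.4524,-.1916,.03,.187)
b=ctrl.read_camera("side")[120:270,190:370]
cv2.imwrite("pics/c8.png",cv2.resize(b,(720,600),interpolation=3))
E
```

```text
t 20.95 pos [ 0.4532 -0.192   0.0707] x [ 0.001  0.    -1.   ] jawyaw 0.188 q1,q6 [-0.61 -0.8 ] F [0.2 0.7 0.6] T [0.04 0.01 0.03] op 0.914
dpos [-0.0008, 0.0004, -0.0407] drot [-0.0001, 0.0004, -0.0002] rows 1
```

View pics/c8.png

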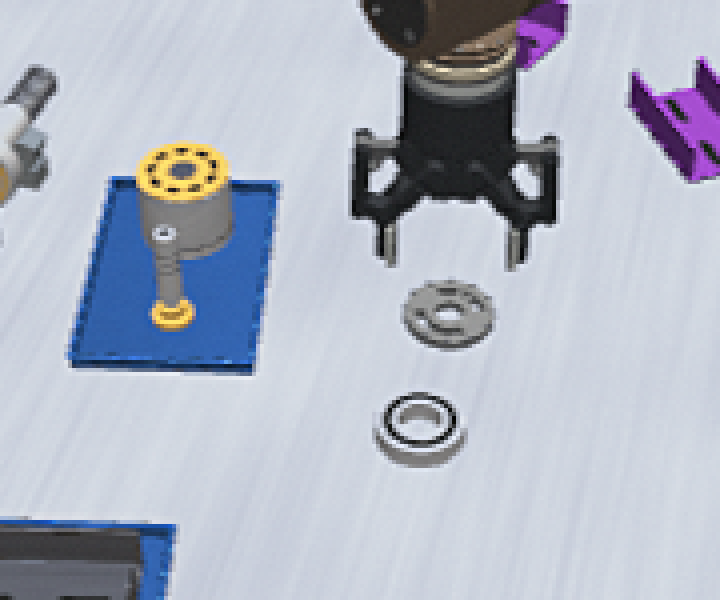

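```bash
python3 - <<'E'
from h import *
c=ctrl.calibration("side")
for z in (.04,.045,.05,.055,.06): print(z,proj(c,[.4532,-.192,z])[0], proj(c,[.4532+.041*.982,-.192+.041*.187,z])[0], proj(c,[.4532-.041*.982,-.192-.041*.187,z])[0])
E
```

```text
0.04 [301.18258365 189.07482158] [286.76357732 188.57792176] [315.64061112 189.57306612]
0.045 [301.23705077 187.75857304] [286.77854526 187.26209564] [315.7347916  188.25639769]
0.05 [301.29181698 186.43509699] [286.79359528 185.93905415] [315.82948992 186.93248962]
0.055 [301.34688473 185.10433375] [286.80872806 184.60873776] [315.92471038 185.60128203]
0.06 [301.40225652 183.76622296] [286.82394427 183.27108632] [316.02045729 184.26271438]
```

Emit:
play_rows --targets '[{"delta_pos": [-0.001,0,-0.02],"delta_rot": [0,0,0],"claw": 76},{"delta_pos": [-0.001,0,-0.035],"delta_rot": [0,0,0],"claw": 76},{"delta_pos": [-0.001,0,-0.042],"delta_rot": [0,0,0],"claw": 76},{"delta_pos": [-0.001,0,-0.045],"delta_rot": [0,0,0],"claw": 76},{"delta_pos": [-0.001,0,-0.046],"delta_rot": [0,0,0],"claw": 76},{"delta_pos": [-0.001,0,-0.046],"delta_rot": [0,0,0],"claw": 76}]'

```text
time: 21.5
eef_pos: [0.4538, -0.1928, 0.0266]
tcp_rot: [0.451, 0.543, -0.45, 0.546]
contact_force: [0.6, -0.2, 0.3]
opening: 0.887
```

```bash
python3 - <<'E'
from g import *; import cv2
st()
b=ctrl.read_camera("side")[160:220,260:340]
cv2.imwrite("pics/c9.png",cv2.resize(b,(800,600),interpolation=3))
E
```

```text
t 21.5 pos [ 0.4538 -0.1928  0.0266] x [ 0.004 -0.002 -1.   ] jawyaw 0.188 q1,q6 [-0.61 -0.8 ] F [ 0.6 -0.2  0.3] T [-0.03 -0.02 -0.  ] op 0.887
```

View pics/c9.png

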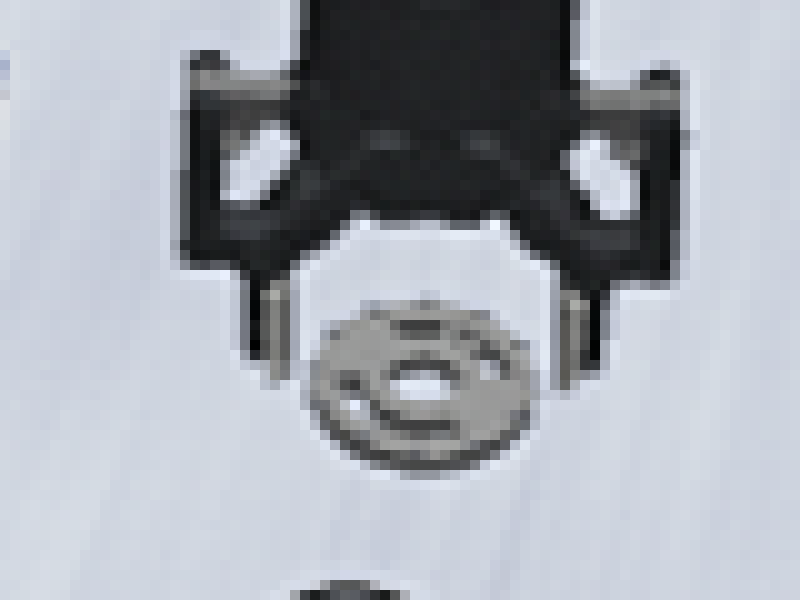

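Emit:
play_rows --targets '[{"delta_pos": [-0.001,0.001,-0.006],"delta_rot": [0,0.001,0],"claw": 76},{"delta_pos": [-0.001,0.001,-0.009],"delta_rot": [0,0.001,0],"claw": 74},{"delta_pos": [-0.001,0.001,-0.01],"delta_rot": [0,0.001,0],"claw": 72},{"delta_pos": [-0.001,0.001,-0.01],"delta_rot": [0,0.001,0],"claw": 72},{"delta_pos": [-0.001,0.001,-0.01],"delta_rot": [0,0.001,0],"claw": 72}]'

```text
time: 21.97
eef_pos: [0.4528, -0.1918, 0.0167]
tcp_rot: [0.451, 0.544, -0.451, 0.546]
contact_force: [-1.0, 0.4, 1.8]
opening: 0.85
```

```bash
python3 - <<'E'
from g import *; import cv2
st()
b=ctrl.read_camera("side")[160:220,260:340]
cv2.imwrite("pics/c10.png",cv2.resize(b,(800,600),interpolation=3))
E
```

```text
t 21.97 pos [ 0.4528 -0.1918  0.0167] x [ 0.001 -0.002 -1.   ] jawyaw 0.188 q1,q6 [-0.61 -0.79] F [-1.   0.4  1.8] T [ 0.07  0.13 -0.09] op 0.85
```

Emit:
play_rows --targets '[{"delta_pos": [0,0,0],"delta_rot": [0,0,0],"claw": 68},{"delta_pos": [0,0,0],"delta_rot": [0,0,0],"claw": 56},{"delta_pos": [0,0,0],"delta_rot": [0,0,0],"claw": 56},{"delta_pos": [0,0,0],"delta_rot": [0,0,0],"claw": 56},{"delta_pos": [0,0,0],"delta_rot": [0,0,0],"claw": 56},{"delta_pos": [0,0,0],"delta_rot": [0,0,0],"claw": 56}]' --newtons 40

```text
time: 22.52
eef_pos: [0.4539, -0.1927, 0.0191]
tcp_rot: [0.45, 0.544, -0.451, 0.546]
contact_force: [-2.8, 1.7, 14.9]
opening: 0.745
```

```bash
python3 - <<'E'
from g import *; import cv2
st()
b=ctrl.read_camera("side")[160:220,260:340]
cv2.imwrite("pics/c10.png",cv2.resize(b,(800,600),interpolation=3))
E
```

```text
t 22.52 pos [ 0.4539 -0.1927  0.0191] x [ 0.002 -0.003 -1.   ] jawyaw 0.188 q1,q6 [-0.61 -0.79] F [-2.8  1.7 14.9] T [ 0.3   0.9  -0.05] op 0.745
```

View pics/c10.png

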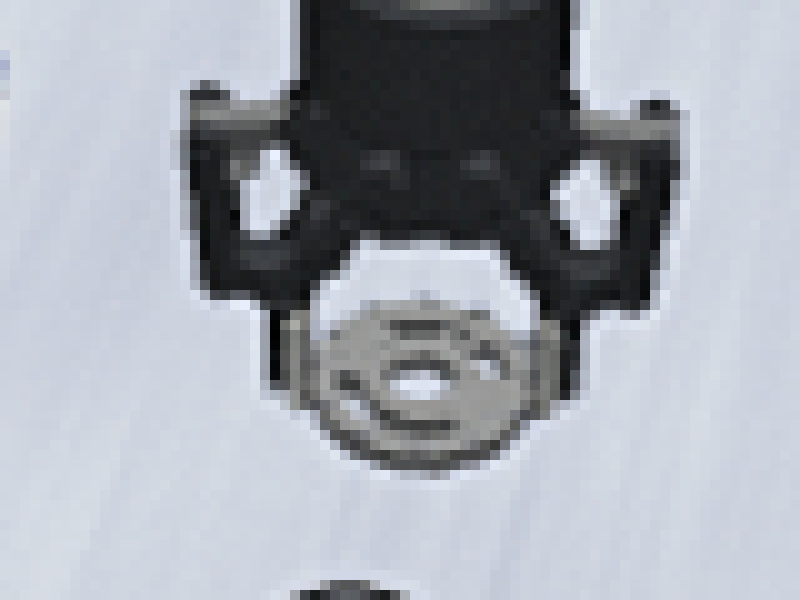

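Emit:
play_rows --targets '[{"delta_pos": [0,0,0.008],"delta_rot": [0,0,0],"claw": 56},{"delta_pos": [0,0,0.025],"delta_rot": [0,0,0],"claw": 56},{"delta_pos": [0,0,0.05],"delta_rot": [0,0,0],"claw": 56},{"delta_pos": [0,0,0.08],"delta_rot": [0,0,0],"claw": 56},{"delta_pos": [0,0,0.1],"delta_rot": [0,0,0],"claw": 56},{"delta_pos": [0.03,-0.007,0.1],"delta_rot": [0,0,0],"claw": 56},{"delta_pos": [0.06,-0.013,0.1],"delta_rot": [0,0,0],"claw": 56},{"delta_pos": [0.09,-0.02,0.1],"delta_rot": [0,0,0],"claw": 56},{"delta_pos": [0.12,-0.026,0.1],"delta_rot": [0,0,0],"claw": 56},{"delta_pos": [0.15,-0.033,0.1],"delta_rot": [0,0,0],"claw": 56},{"delta_pos": [0.18,-0.039,0.1],"delta_rot": [0,0,0],"claw": 56},{"delta_pos": [0.2,-0.043,0.1],"delta_rot": [0,0,0],"claw": 56},{"delta_pos": [0.2104,-0.0456,0.1],"delta_rot": [0,0,0],"claw": 56},{"delta_pos": [0.2104,-0.0456,0.085],"delta_rot": [0,0,0],"claw": 56},{"delta_pos": [0.2104,-0.0456,0.075],"delta_rot": [0,0,0],"claw": 56},{"delta_pos": [0.2104,-0.0456,0.072],"delta_rot": [0,0,0],"claw": 56},{"delta_pos": [0.2104,-0.0456,0.072],"delta_rot": [0,0,0],"claw": 56},{"delta_pos": [0.2104,-0.0456,0.072],"delta_rot": [0,0,0],"claw": 56}]'

```text
time: 24.07
eef_pos: [0.663, -0.2378, 0.0899]
tcp_rot: [0.45, 0.544, -0.451, 0.545]
contact_force: [0.3, -0.4, -1.1]
opening: 0.747
```

```bash
python3 - <<'E'
from g import *; import cv2
st();go(.6643,-.2383,.0801,.187)
b=ctrl.read_camera("side")[110:215,200:320]
cv2.imwrite("pics/c11.png",cv2.resize(b,(686,600),interpolation=3))
E
```

```text
t 24.07 pos [ 0.663  -0.2378  0.0899] x [-0.    -0.002 -1.   ] jawyaw 0.188 q1,q6 [-0.49 -0.67] F [ 0.3 -0.4 -1.1] T [0.01 0.05 0.02] op 0.747
dpos [0.0013, -0.0005, -0.0098] drot [0.0006, -0.0001, -0.0003] rows 1
```

View pics/c11.png

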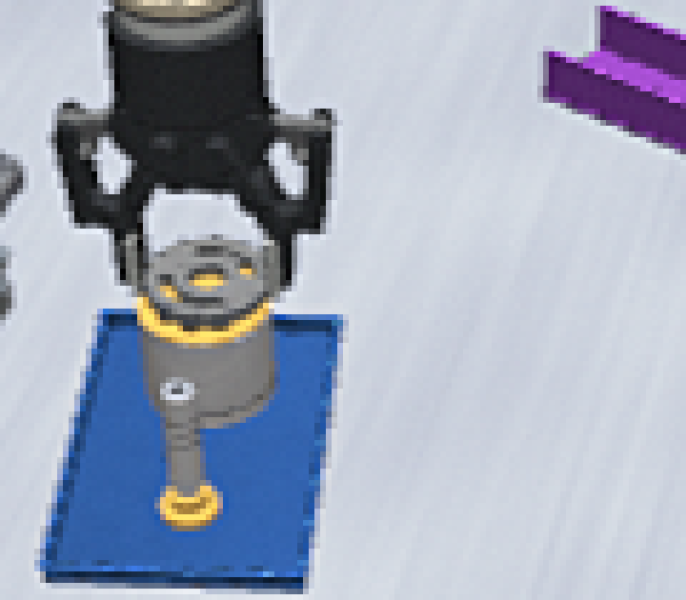

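Emit:
play_rows --targets '[{"delta_pos": [0.001,0,-0.004],"delta_rot": [0,0,0],"claw": 56},{"delta_pos": [0.001,0,-0.007],"delta_rot": [0,0,0],"claw": 56},{"delta_pos": [0.001,0,-0.009],"delta_rot": [0,0,0],"claw": 56},{"delta_pos": [0.001,0,-0.01],"delta_rot": [0,0,0],"claw": 56},{"delta_pos": [0.001,0,-0.0105],"delta_rot": [0,0,0],"claw": 56},{"delta_pos": [0.001,0,-0.0105],"delta_rot": [0,0,0],"claw": 56},{"delta_pos": [0.001,0,-0.0105],"delta_rot": [0,0,0],"claw": 56}]'

```text
time: 24.7
eef_pos: [0.6647, -0.2381, 0.0805]
tcp_rot: [0.45, 0.544, -0.451, 0.546]
contact_force: [0.5, 0.9, -2.2]
opening: 0.74
```

```bash
python3 -c "
from g import *
st()"
```

```text
t 24.7 pos [ 0.6647 -0.2381  0.0805] x [ 0.002 -0.003 -1.   ] jawyaw 0.188 q1,q6 [-0.49 -0.67] F [ 0.5  0.9 -2.2] T [-0.01 -0.01 -0.03] op 0.74
```

Emit:
play_rows --targets '[{"delta_pos": [-0.001,0,-0.001],"delta_rot": [0,0.001,0],"claw": 56},{"delta_pos": [-0.001,0,-0.0015],"delta_rot": [0,0.001,0],"claw": 56},{"delta_pos": [-0.001,0,-0.002],"delta_rot": [0,0.001,0],"claw": 56},{"delta_pos": [-0.001,0,-0.002],"delta_rot": [0,0.001,0],"claw": 56}]'

```text
time: 25.03
eef_pos: [0.6646, -0.2383, 0.0803]
tcp_rot: [0.45, 0.544, -0.452, 0.546]
contact_force: [-1.7, 1.7, 4.9]
opening: 0.743
```

```bash
python3 -c "
from g import *
st()"
```

```text
t 25.03 pos [ 0.6646 -0.2383  0.0803] x [ 0.001 -0.003 -1.   ] jawyaw 0.188 q1,q6 [-0.49 -0.67] F [-1.7  1.7  4.9] T [0.29 0.02 0.11] op 0.743
```

Emit:
play_rows --targets '[{"delta_pos": [0,0,0],"delta_rot": [0,0,0],"claw": 68},{"delta_pos": [0,0,0],"delta_rot": [0,0,0],"claw": 76},{"delta_pos": [0,0,0],"delta_rot": [0,0,0],"claw": 76},{"delta_pos": [0,0,0],"delta_rot": [0,0,0],"claw": 76},{"delta_pos": [0,0,0.015],"delta_rot": [0,0,0],"claw": 76},{"delta_pos": [0,0,0.05],"delta_rot": [0,0,0],"claw": 76},{"delta_pos": [0,0,0.09],"delta_rot": [0,0,0],"claw": 76},{"delta_pos": [0,0,0.12],"delta_rot": [0,0,0],"claw": 76},{"delta_pos": [-0.3,-0.3,0.15],"delta_rot": [0,0,0],"claw": 76},{"delta_pos": [-0.3,-0.3,0.15],"delta_rot": [0,0,0],"claw": 76},{"delta_pos": [-0.3,-0.3,0.15],"delta_rot": [0,0,0],"claw": 76},{"delta_pos": [-0.3,-0.3,0.15],"delta_rot": [0,0,0],"claw": 76},{"delta_pos": [-0.3,-0.3,0.15],"delta_rot": [0,0,0],"claw": 76},{"delta_pos": [-0.3,-0.3,0.15],"delta_rot": [0,0,0],"claw": 76},{"delta_pos": [-0.3,-0.3,0.15],"delta_rot": [0,0,0],"claw": 76},{"delta_pos": [-0.3,-0.3,0.15],"delta_rot": [0,0,0],"claw": 76},{"delta_pos": [-0.3,-0.3,0.15],"delta_rot": [0,0,0],"claw": 76},{"delta_pos": [-0.3,-0.3,0.15],"delta_rot": [0,0,0],"claw": 76},{"delta_pos": [-0.3,-0.3,0.15],"delta_rot": [0,0,0],"claw": 76},{"delta_pos": [-0.3,-0.3,0.15],"delta_rot": [0,0,0],"claw": 76}]'

```text
time: 26.7
eef_pos: [0.3622, -0.5406, 0.2317]
tcp_rot: [0.451, 0.542, -0.453, 0.545]
contact_force: [0.2, -0.3, 0.5]
opening: 0.89
```

```bash
python3 - <<'E'
from g import *; from h import *
st()
M.update(rail_downtop=box(.11,.064,.03,.034))
exp={"rail_up":((.6384,.1219,.19),.003,(0,200,255)),"rail_down":((.6335,.1504,.19),.007,(0,0,255)),"coupling":((.6146,.2378,0),.003,(0,255,0)),"piston":((.6472,-.1434,0),.003,(255,0,255)),"valve_plate":((.6646,-.2383,0),.061,(0,0,255)),"bearing":((.4457,-.0724,0),0,(0,255,0))}
out=[]
for nm in ("top","side"):
    im=ctrl.read_camera(nm);cv2.imwrite(f"pics/{nm}_end.png",im);cal=ctrl.calibration(nm)
    for ks,w,c3 in((["rail_up","rail_down"],54,(.636,.136,.02)),(["coupling"],36,(.6146,.2378,.02)),(["piston","valve_plate"],56,(.656,-.19,.04)),(["bearing"],40,(.4457,-.0724,0))):
        c=proj(cal,list(c3))[0];w=w if nm=="top" else w+20;o=np.round(c-w/2).astype(int)
        raw=cv2.resize(im[o[1]:o[1]+w,o[0]:o[0]+w],(w*S,w*S),interpolation=3);t=raw.copy()
        for k in ks:
            p,z,col=exp[k];m=hull(cal,place(k,p,z),o,w);cc,_=cv2.findContours(m,0,1);cv2.drawContours(t,cc,-1,col,2)
        out.append(cv2.resize(t,(200,200),interpolation=3));  
        if ks[0]=="rail_up": extra=raw; out_raw=cv2.resize(raw,(200,200))
    out.append(out_raw)
z=np.zeros((200,200,3),np.uint8)
cv2.imwrite("pics/end.png",np.vstack([np.hstack(out[0:4]),np.hstack(out[5:9]),np.hstack([out[4],out[9],z,z])]))
E
```

```text
t 26.7 pos [ 0.3622 -0.5406  0.2317] x [ 0.001 -0.005 -1.   ] jawyaw 0.184 q1,q6 [-1.14 -1.32] F [ 0.2 -0.3  0.5] T [ 0.03 -0.01 -0.02] op 0.89
```

View pics/end.png

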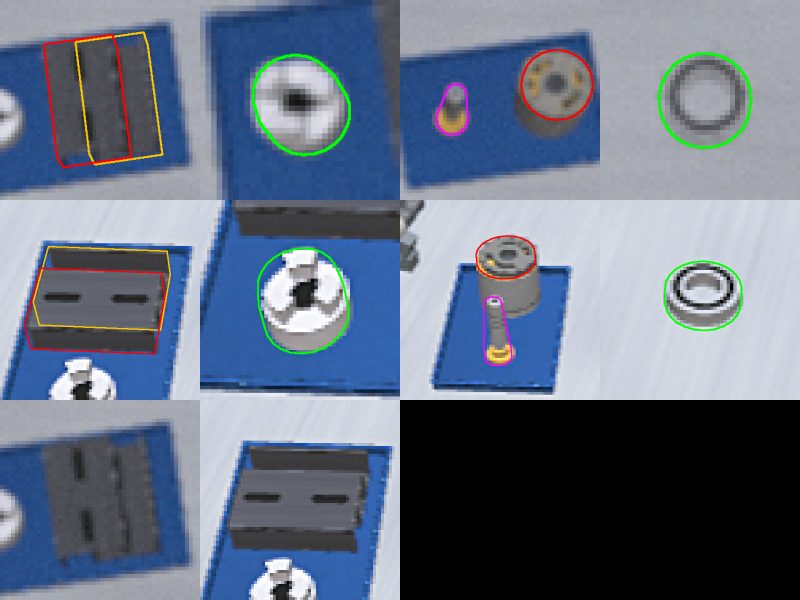

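```bash
python3 - <<'E'
from h import *
ims=[(cv2.imread(f"pics/{n}_end.png"),ctrl.calibration(n)) for n in("top","side")]
V=[]
for im,cal in ims:
    w=80;o=np.round(proj(cal,[.636,.136,.02])[0]-w/2).astype(int);h=cv2.cvtColor(im,cv2.COLOR_BGR2HSV)
    m=((h[...,1]<110)&(h[...,2]<125)).astype(np.uint8)[o[1]:o[1]+w,o[0]:o[0]+w]
    n,l,s,_=cv2.connectedComponentsWithStats(m);k=1+np.argmax(s[1:,4])
    g=cv2.morphologyEx(((l==k)*255).astype(np.uint8),cv2.MORPH_CLOSE,np.ones((5,5),np.uint8));V.append((cal,o,(cv2.resize(g,None,fx=S,fy=S)>127)))
def cost(p,V):
    s=0
    for cal,o,g in V:
        h=(hull(cal,place("rail_up",p[:3],.003),o,80)|hull(cal,place("rail_down",p[3:],.007),o,80))>0;s+=1-(h&g).sum()/(h|g).sum()
    return s
p0=np.array([.6384,.1219,.19,.6335,.1504,.19])
for v in(V,V[:1],V[1:]):
    r=minimize(cost,p0,args=(v,),method="Nelder-Mead",options=dict(initial_simplex=np.vstack([p0,p0+np.diag([.006,.006,.06]*2)]),maxiter=600,xatol=2e-4,fatol=1e-4));p=r.x
    d=p[3:5]-p[:2];c,s=np.cos(p[2]),np.sin(p[2]);print(np.round(p,4),round(r.fun,3),"rel mm",np.round([(c*d[0]+s*d[1])*1e3,(-s*d[0]+c*d[1])*1e3],1),"dyaw",round(p[5]-p[2],3))
E
```

```text
[0.6393 0.1223 0.1852 0.6331 0.1501 0.2134] 0.14 rel mm [-0.9 28.4] dyaw 0.028
[0.6408 0.1237 0.1843 0.6344 0.1514 0.2168] 0.076 rel mm [-1.3 28.4] dyaw 0.032
[0.6389 0.1206 0.1961 0.6324 0.1486 0.1991] 0.036 rel mm [-0.9 28.7] dyaw 0.003
```

Every check falls inside the limits, so I am handing in.

```bash
python3 -c "
from plant import ctrl
print(ctrl.sign_off())"
```

```text
the job is handed in; nothing more can be done
None
```

Both kits are made up and the job is handed in at about 27 s of the 112 s allowed. The sign-off itself reports no verdict.

- **Block tray:** the valve plate lies on top of the block. It matched the aimed centre outline in both cameras by eye; I did not fit it numerically. The piston stands upright on its shoe on the tray floor.
- **Empty tray:** the dark trough-up rail (not the purple ones) lies on the floor with the trough-down rail nested on it. A two-camera fit puts the upper rail about 28 mm aside, ends within about 1 mm, nearly parallel (0.003–0.03 rad). The cameras differ by about 3 mm on absolute position. The coupling stands jaws up beside the rails, checked by outline only.
- **Bearing:** it still matches its starting outline in both views, so it has not moved by anything I could see.
- **Handling:** each part was lowered until the wrist felt contact, then released. The largest wrist force I read was about 15 N, while gripping the plate. The arm was clear of everything at hand-in.

No check failed. I did not measure the nested rail's tilt or seating height from the pictures; they rest on its contact height, which came out as expected, and on how it looked.

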